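Weigh a charcoal charge into a hanging basket

TASK

Make up the filter charge: hang the wire basket by its hook over the rim of the steel pan on the dial scale, so that it hangs inside the pan, and let go of it. Then add charcoal briquettes from the tray to the basket one by one until the needle comes to rest inside the dial's tolerance sector. Leave the spare briquettes in the tray and the other things on the bench where they are.

Things in the scene. Friction and masses are not known exactly. Their poses are not given: they have to be found in the camera images.
- pan_rim (a point): centre of the mouth of the plain open steel pan on the dial scale, level with its top edge, about 176 mm over the bench; turns with the scale, z up. Outside 198 mm along x, 168 along y, 98 high; straight upright walls 4 mm thick, floor 4. On a damped spring: sinks 0.04 mm per gram up to 12 mm, never tips or turns.
- scale: grey dial scale fixed on the bench, left or right of the basket. Origin on the bench under the pan's centre, z up, x towards the dial. Housing 205 x 180 mm, 58 high, under the pan; white round dial, 132 mm across, on the +x side, centre 158 mm from the origin and 62 up, facing 50 degrees up over +x, its top edge 112 mm over the bench.
- needle (a joint): reading of the black needle, rad: clockwise, 1 degree per gram (1 rad = 57.3 g); 0 is the zero mark at seven o'clock as one reads the dial, 300 g at five o'clock; a tick each 10 g, longer each 50 g. Tared for the empty basket: rests on its stop at -0.35 before the basket hangs on the pan, then at 0. Settles within 0.6 s.
- sector (a joint): reading at the middle of the dark grey tolerance sector on the dial face, under the needle, radius 30 to 45 mm, a thin limit hand at either edge. It spans 55 degrees (55 g): 0.48 rad to either side of this value. Set anew each time between 1.42 and 2.05 rad; it stays there. One briquette turns the needle by less than the sector's width.
- needle_tip (a point): point on the needle 50 mm from the dial's centre.
- sector_mid (a point): point on the sector's middle line, 50 mm from the dial's centre: 24 mm from needle_tip when the needle stands on a limit.
- basket: steel wire basket, loose on the bench, 140 g. Origin at the centre of its underside, z up. 112 mm along x, 120 along y, 55 deep, walls 3, floor 4; the foot of the +x wall is bevelled inwards by 6 mm over its lowest 14. On the +x side a hook, with a black grip on top (see basket_hook). Hung, it leans by some 9 degrees, its foot against the pan's wall. Any of the pan's four walls will do.
- basket_hook (a point): middle of the hook's 12 mm gap, under its bridge, in basket axes at x 62, z 64 mm; lies on the rim when hung. Hook 44 mm wide in y: gap from the basket wall (x 56) to a leg 3 mm thick (x 68), straight down to z 50, flaring to x 76 at its tip, z 36. On the bridge (top z 67) stands the grip: 12 mm in x (56 to 68), 40 in y, z 67 to 105; pinch it across the 12 mm from above.
- tray: flat aluminium drying tray fixed on the bench, on the other side than the scale: 170 mm along x, 214 along y, floor 3 mm thick, lip 9 mm over the bench. Origin on the bench under its centre, z up. The briquettes lie like the five of a die, rows about 55 mm apart along x, 92 along y; fingers that close along the tray's y have room.
- puck0: pressed charcoal briquette, black, one of five alike: an upright disc 42 mm across and 24 mm high, of about 38 g (30 to 48 g). Origin at the centre of its underside.
- puck1: pressed charcoal briquette, black, one of five alike: an upright disc 42 mm across and 24 mm high, of about 38 g (30 to 48 g). Origin at the centre of its underside.
- puck2: pressed charcoal briquette, black, one of five alike: an upright disc 42 mm across and 24 mm high, of about 38 g (30 to 48 g). Origin at the centre of its underside.
- puck3: pressed charcoal briquette, black, one of five alike: an upright disc 42 mm across and 24 mm high, of about 38 g (30 to 48 g). Origin at the centre of its underside.
- puck4: pressed charcoal briquette, black, one of five alike: an upright disc 42 mm across and 24 mm high, of about 38 g (30 to 48 g). Origin at the centre of its underside.
- tublid: bystander: the tub's glass lid, 140 mm across, with a brass knob, 59 mm high, beyond the basket.
- mould: bystander: aluminium mould box 110 x 75 x 42 mm on a black mat at the right.
- beaker: bystander: glass beaker 74 mm across, 92 mm high, at the left.
- spatula: bystander: steel spatula, 190 mm long, lying near the robot.

How it is judged:
On the way, in this order (a step that is already met when the one before it is completed fails the run):
1. the empty basket hangs by its hook on the pan's rim, let go, and the needle stands at zero (z of basket_hook in the frame of pan_rim between -0.006 and 0.006 m and angle between basket's own z axis and vertical below 0.3 rad and x of basket in the frame of pan_rim between -0.085 and 0.085 m and y of basket in the frame of pan_rim between -0.07 and 0.07 m and value of joint needle between -0.14 and 0.14 rad and contact force between the fingers and basket below 0.3 N), for 0.2 s.
2. one briquette alone lies in the hanging basket: the needle shows 25 to 55 g (z of basket_hook in the frame of pan_rim between -0.006 and 0.006 m and angle between basket's own z axis and vertical below 0.3 rad and x of basket in the frame of pan_rim between -0.085 and 0.085 m and y of basket in the frame of pan_rim between -0.07 and 0.07 m and value of joint needle between 0.436 and 0.96 rad and ((x of puck0 in the frame of basket between -0.055 and 0.055 m and y of puck0 in the frame of basket between -0.059 and 0.059 m and z of puck0 in the frame of basket between -0.002 and 0.075 m) or (x of puck1 in the frame of basket between -0.055 and 0.055 m and y of puck1 in the frame of basket between -0.059 and 0.059 m and z of puck1 in the frame of basket between -0.002 and 0.075 m) or (x of puck2 in the frame of basket between -0.055 and 0.055 m and y of puck2 in the frame of basket between -0.059 and 0.059 m and z of puck2 in the frame of basket between -0.002 and 0.075 m) or (x of puck3 in the frame of basket between -0.055 and 0.055 m and y of puck3 in the frame of basket between -0.059 and 0.059 m and z of puck3 in the frame of basket between -0.002 and 0.075 m) or (x of puck4 in the frame of basket between -0.055 and 0.055 m and y of puck4 in the frame of basket between -0.059 and 0.059 m and z of puck4 in the frame of basket between -0.002 and 0.075 m))), for 0.2 s.
At the end, for the whole second after the job is handed in: The basket hangs by its hook on the pan's rim (bridge of the hook within 6 mm of the rim's level, basket inside the pan, leaning less than 17 degrees); the needle rests inside the tolerance sector (3 g beyond a limit is allowed); every briquette lies in the basket or in the tray; all is at rest (z of basket_hook in the frame of pan_rim between -0.006 and 0.006 m and angle between basket's own z axis and vertical below 0.3 rad and x of basket in the frame of pan_rim between -0.085 and 0.085 m and y of basket in the frame of pan_rim between -0.07 and 0.07 m and distance between needle_tip and sector_mid below 0.0263 m and ((x of puck0 in the frame of basket between -0.055 and 0.055 m and y of puck0 in the frame of basket between -0.059 and 0.059 m and z of puck0 in the frame of basket between -0.002 and 0.075 m) or (x of puck0 in the frame of tray between -0.085 and 0.085 m and y of puck0 in the frame of tray between -0.107 and 0.107 m and z of puck0 in the frame of tray between 0 and 0.025 m)) and ((x of puck1 in the frame of basket between -0.055 and 0.055 m and y of puck1 in the frame of basket between -0.059 and 0.059 m and z of puck1 in the frame of basket between -0.002 and 0.075 m) or (x of puck1 in the frame of tray between -0.085 and 0.085 m and y of puck1 in the frame of tray between -0.107 and 0.107 m and z of puck1 in the frame of tray between 0 and 0.025 m)) and ((x of puck2 in the frame of basket between -0.055 and 0.055 m and y of puck2 in the frame of basket between -0.059 and 0.059 m and z of puck2 in the frame of basket between -0.002 and 0.075 m) or (x of puck2 in the frame of tray between -0.085 and 0.085 m and y of puck2 in the frame of tray between -0.107 and 0.107 m and z of puck2 in the frame of tray between 0 and 0.025 m)) and ((x of puck3 in the frame of basket between -0.055 and 0.055 m and y of puck3 in the frame of basket between -0.059 and 0.059 m and z of puck3 in the frame of basket between -0.002 and 0.075 m) or (x of puck3 in the frame of tray between -0.085 and 0.085 m and y of puck3 in the frame of tray between -0.107 and 0.107 m and z of puck3 in the frame of tray between 0 and 0.025 m)) and ((x of puck4 in the frame of basket between -0.055 and 0.055 m and y of puck4 in the frame of basket between -0.059 and 0.059 m and z of puck4 in the frame of basket between -0.002 and 0.075 m) or (x of puck4 in the frame of tray between -0.085 and 0.085 m and y of puck4 in the frame of tray between -0.107 and 0.107 m and z of puck4 in the frame of tray between 0 and 0.025 m)) and linear speed of each of basket, puck0, puck1, puck2, puck3, puck4 below 0.02 m/s and velocity of joint needle between -0.1 and 0.1 rad/s); the robot touches nothing.
It fails at once if a bystander (lid, mould, beaker or spatula) is moved by more than 40 mm (distance of any of tublid, mould, beaker, spatula from where it was at the start of the episode above 0.04 m).
It also fails if it takes over 72 s, if anything falls off the work surface, if the arm or the gripper's body presses on something with over 40 N, if the wrist force passes 120 N, or if a joint passes its speed limit or range.

ROBOT

A 6-joint arm with a two-finger parallel gripper is mounted at the origin on the work surface. World frame = base frame: x ahead of the robot, y to its left, z up, the work surface at z = 0. Lengths are in m, angles in rad, forces in N, time in s.
With the tool pointing down it reaches from about 0.35 to 0.85 m from the base axis. Payload 8.1 kg.
Tool frame: the origin (TCP) lies between the finger pads; the fingertips stand tips_ahead ahead of it and the grasp point (between the pads) lies 8 mm behind it (tips_ahead is the distance from the TCP to the fingertips, in m); z points along the fingers, x is the direction in which the jaws open and shut, and the axes are right-handed (so a half turn about z gives the same grasp; the last joint's range is limited). The gripper opens to 93 mm and grips with 3 to 60 N. Pads are 15 mm wide; open, the fingers measure 128 mm over their backs; the gripper's body (75 mm by 188 mm) begins 65 mm behind the grasp point.
Start: joints at [-1.315, 0.13, 1.488, -0, 1.523, -0.085], TCP at [0.201, -0.565, 0.23] pointing down, gripper open.
Joint ranges: [-2.96, 2.96], [-0.89, 2.26], [0.02, 2.5], [-1.34, 4.48], [0, 2.73], [-2.66, 2.66]. Speed limits (rad/s): [2.39, 2.39, 2.79, 3.14, 3.14, 3.14].

INTERFACE

Orientations are given as a rotation vector (axis times angle).
In Python, from plant import * gives the robot as it stands.
- The arm moves only by the tool play_rows, never from a script. Its argument "increments" is a list that holds one entry, the list of rows, each a list of 4 numbers: the shift along the tool's x, y, z in cm, then the turn about the tool's z in rad. A call has 1 to 5 rows; each row is the pose to reach, as a shift and turn from the pose measured when the call began, along the tool's axes at that moment; what a row does not reach only later rows make up. A row lasts 1/10 s, in which the tool goes at most 50 mm and 8.59 degrees, less where a joint would pass 70% of its speed; a pose out of reach is approached as far as the arm can. A call with a gripper value outside its range is refused whole. "jaw" is the finger opening in cm, from 0 to 9.3, set as the call begins (left out, the last holds). The fingers move at their own pace and stop on an object; "squeeze" is the grip in N (left out, the last holds). Time passes only in rows, so rows that repeat a pose let the fingers close. It gives the time, the measured TCP pose, the force and the opening at its end, in the units of the state.
- read_state(): the state, without advancing time (a new reading comes with each control period).
- read_camera(name): name is "side" or "top"; returns (picture, depth): 384x512x3 uint8, blue, green, red; 384x512 float32, m along the optical axis (not along the pixel's ray), 0 where there is no reading.
- camera_params(name): a dict with "K" (3x3 intrinsics, pixels), "k1" (the pictures are not rectified: a ray, as slopes to the right and down, at radius r is drawn at 1 + k1 r^2 times it, then the intrinsics apply), "eye" and "orientation" of the camera in the world. Camera axes: x right, y up, looking along -z (the intrinsics and any distortion apply to the point x, -y, -z); pixel columns grow to the right and rows downward; lengths in m; the calibration is good to about 2 mm. A picture is of the moment at which its call begins. camera_params takes no time and is no camera call.
- close_job(): hands the job in, once; it reports no verdict.
The state is a dict: "t": time; "q": joint angles; "dq": joint speeds; "joint_torque": joint torques, N m; "tool_pos": TCP position; "orientation": TCP orientation; "force": force on the tool from outside, world axes, zero at the start; "wrist_torque": the same for the moment, N m; "opening": finger opening in m.
Only numpy, scipy, OpenCV 4.12 (cv2) and the standard library are available. Lean on these libraries where they do the work, as an engineer would, in place of code of your own. Each camera call takes 0.05 s, during which the arm holds its last target.

## Working session

There is one attempt and no reset: what is moved stays moved. The work goes in short steps, Python scripts to look and compute and a tool call to move; the robot and the scene stay as the last step left them, time stands still between calls to the robot, and variables do not carry over. Pictures are saved under pics/ and viewed, and the job is handed in when it is done.

Besides the shell and the picture viewer there is one more tool, called after "Call:" in YAML: its name, and indented under it one key for each argument. play_rows: Moves the arm, as the interface text tells. Its arguments: {"type":"object","properties":{"increments":{"type":"array"},"jaw":{"type":"number"},"squeeze":{"type":"number"}},"required":["increments"]}

```bash
ls; mkdir -p pics
cat > h.py <<'E'
from plant import *
import numpy as np, cv2
from scipy.spatial.transform import Rotation as R
def snap(n,f):
    im,d=read_camera(n); cv2.imwrite('pics/%s.png'%f,im); np.save('pics/%s.npy'%f,d); return im,d
E
python3 - <<'E'
from h import *
print(read_state())
for n in('top','side'):
    print(n,camera_params(n)); snap(n,n+'0')
E
```

```text
pics
{'t': 0.0, 'q': array([-1.31541512e+00,  1.31146220e-01,  1.48924567e+00, -2.42775123e-05,
        1.52298230e+00, -8.53961204e-02]), 'dq': array([-1.51214671e-05, -4.33330872e-04,  1.23305103e-03, -3.91617792e-04,
       -5.44426343e-04, -1.67176245e-03]), 'joint_torque': array([ 9.54259922e-04, -5.59843647e+01, -4.91758597e+01,  7.69308046e-02,
        3.55792302e-02, -1.87491660e-04]), 'tool_pos': array([ 0.20041236, -0.56497712,  0.2286148 ]), 'orientation': array([-2.56502999e+00,  1.81193928e+00,  2.16339556e-03]), 'force': array([ 0.28857678, -0.10184117, -0.25270804]), 'wrist_torque': array([0.00789872, 0.02076623, 0.02862925]), 'opening': 0.09304506114559442}
top {'K': array([[397.30414749,   0.        , 253.08736429],
       [  0.        , 397.30414749, 199.45198002],
       [  0.        ,   0.        ,   1.        ]]), 'k1': -0.13743324313436908, 'eye': array([0.34215238, 0.00698588, 1.7623844 ]), 'orientation': array([ 0.10377395, -0.12523227, -1.57437912])}
side {'K': array([[434.50563315,   0.        , 245.83401932],
       [  0.        , 434.50563315, 188.52295847],
       [  0.        ,   0.        ,   1.        ]]), 'k1': -0.03278099651127916, 'eye': array([0.500857  , 1.3817722 , 0.91253109]), 'orientation': array([ 0.03472986, -1.57965956, -2.6714611 ])}
```

View pics/top0.png

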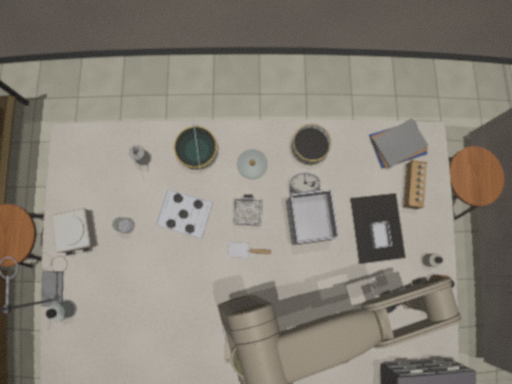

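View pics/side0.png

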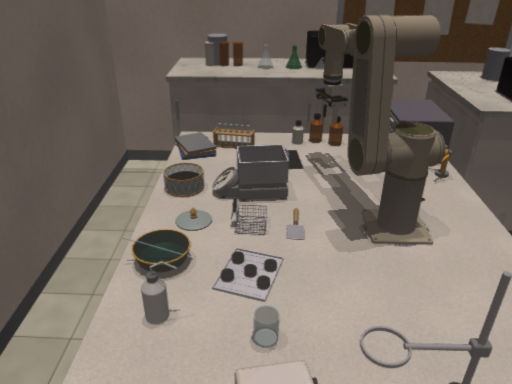

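```bash
cat >> h.py <<'E'
def ray(n,uv):
    c=camera_params(n); uv=np.atleast_2d(np.asarray(uv,float))
    D=np.array([c['k1'],0,0,0,0.])
    p=cv2.undistortPoints(uv[:,None,:],c['K'],D)[:,0]
    d=np.c_[p[:,0],-p[:,1],-np.ones(len(p))]
    return c['eye'],R.from_rotvec(c['orientation']).apply(d)
def plane(n,uv,z):
    e,d=ray(n,uv); return e+d*((z-e[2])/d[:,2])[:,None]
def pts(n,uv,dep):
    uv=np.asarray(uv); e,d=ray(n,uv); return e+d*dep[uv[:,1].astype(int),uv[:,0].astype(int)][:,None]
def proj(n,P):
    c=camera_params(n); p=R.from_rotvec(c['orientation']).inv().apply(np.atleast_2d(P)-c['eye'])*[1,-1,-1]
    return cv2.projectPoints(p,np.zeros(3),np.zeros(3),c['K'],np.array([c['k1'],0,0,0,0.]))[0][:,0]
def crop(f,x0,y0,x1,y1,s,o):
    im=cv2.imread('pics/%s.png'%f)[y0:y1,x0:x1]; cv2.imwrite('pics/%s.png'%o,cv2.resize(im,None,fx=s,fy=s,interpolation=cv2.INTER_CUBIC))
E
python3 - <<'E'
from h import *
crop('top0',150,170,350,270,4,'c1')
crop('side0',200,130,320,310,3.3,'c2')
crop('top0',280,165,345,250,7,'c3')
crop('top0',225,185,275,235,10,'c4')
im=cv2.imread('pics/top0.png');d=np.load('pics/top0.npy')
# pucks
g=im.max(2); m=np.zeros(g.shape,np.uint8); m[185:242,155:216]=(g[185:242,155:216]<70)
n,l,s,c=cv2.connectedComponentsWithStats(m)
for i in range(1,n):
    if s[i,4]>10: print(s[i],c[i],plane('top',c[i],.027)[0], plane('top',c[i],.015)[0])
# heights in the scene by depth
uu,vv=np.meshgrid(np.arange(512),np.arange(384)); P=pts('top',np.c_[uu.ravel(),vv.ravel()],d)
Z=P[:,2].reshape(384,512);np.save('pics/P.npy',P.reshape(384,512,3))
print(np.round(Z[185:245:4,285:340:4]*1000).astype(int))
print(np.round(Z[190:230:2,230:268:2]*1000).astype(int))
E
```

```text
[175 195   6   5  18] [176.88888889 197.38888889] [0.60785973 0.31977939 0.027     ] [0.60969707 0.32194232 0.015     ]
[[  -2    5   56   71   71   68   86   76   78   -6    0   -2   -4    1]
 [  -1   -1   72   98   88   88   92  104   91   -1    4  179   -3   -3]
 [   2    7   51   88  176  177  168  154  138  121  108  147    0    3]
 [   2  105  109   90   80   82   79   87   76   85   80  135  -14   -4]
 [  14   81  182   82   87   86   84   89   81   85   83  130    1    8]
 [  -4   55  175   88   84   90   82   81   85   85   81  121  179    2]
 [  -7   56  180   83   77   86   76   86   85   82   80  101  179   -1]
 [   1   52  153   82   81   88   85   79   83   88   85   91  162    4]
 [  -5   54  136   86   90   82   88   82   81   89   76   83  152    0]
 [   1   31  129   83   85   83   75   85   84   93   81   79  145   -4]
 [   6    2   99   81   82   82   82   81   92   75   79   79  135    5]
 [  -5   -6   83   82   82   84   78   76   86   88   80   82  124  180]
 [   3   -1  100   79   88   86   81   81   85   82   79   86  113  178]
 [   1    1   65  180   79   84
[... 1416 characters left out ...]
 [  -2   -3   51    4   -1   -3   -1    8   -4    4    0    8    2    5
     8    5    5    6   -3]
 [   3   -4   58   -5   -4    3   -3    2    0    1    0    3    4    3
     4    0    4    7   -5]
 [  -6   -3   55   10    5   -7   10    3    4   -1    9    4    4    9
     4    8   -3    3    4]
 [  -4    3   58   -1    7    1    3    2   -2    0    3    3   -6    2
     7    7   -1   -5   -1]
 [   4    8   11   14   17   29   20   18   54   56   49   57   52   63
    67   63    3    0   -4]
 [   6    3    7    1   -1    3   -3   -1    3    1    1    0   -6    1
     5    4   -4    0   -3]
 [   2   -1    6   -7    7   -4    7   -8    1    0    2    2   -5    6
     0   -2   -1    4    1]]
```

View pics/c3.png

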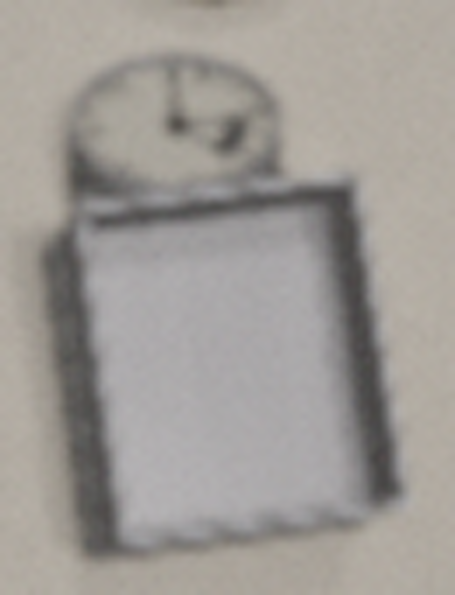

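View pics/c4.png

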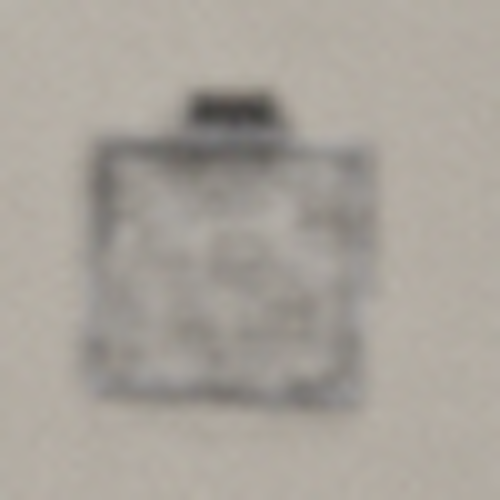

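View pics/c2.png

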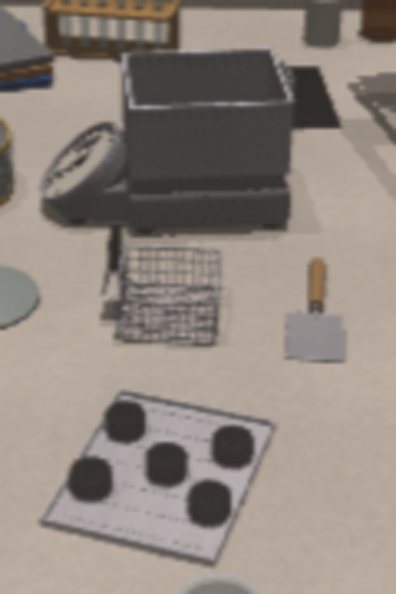

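View pics/c1.png

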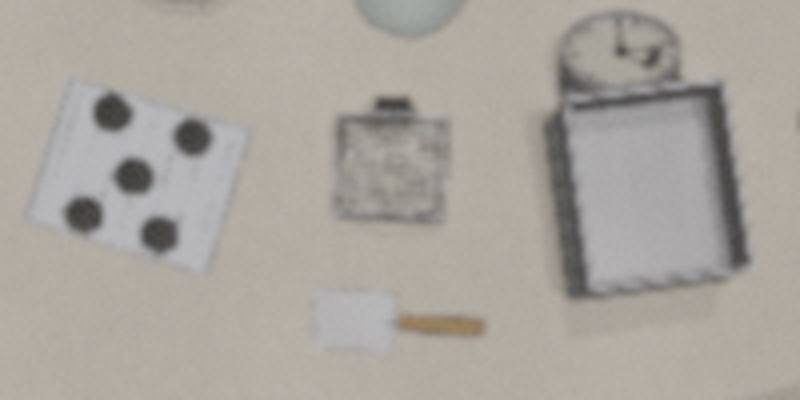

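```bash
cat > m.py <<'E'
from h import *
im=cv2.imread('pics/top0.png');P=np.load('pics/P.npy');Z=P[...,2]
# pucks
g=im.max(2); m=np.zeros(g.shape,np.uint8); m[185:242,155:216]=(g[185:242,155:216]<110)
n,l,s,c=cv2.connectedComponentsWithStats(m)
for i in range(1,n):
    if s[i,4]>10: print(s[i],c[i].round(1),plane('top',c[i],.025)[0].round(4))
mm=np.zeros(Z.shape,bool); mm[180:250,280:345]=True; mm&=(Z>.165)&(Z<.19)
X=P[mm][:,:2].astype(np.float32)
(cx,cy),wh,a=cv2.minAreaRect(X); print('rim',len(X),cx,cy,wh,a)
mm=np.zeros(Z.shape,bool); mm[190:232,228:270]=True; 
a1=mm&(Z>.04)&(Z<.065); print('bask',cv2.minAreaRect(P[a1][:,:2].astype(np.float32)))
a2=mm&(Z>.092)&(Z<.115); print('grip',a2.sum(),P[a2].mean(0),cv2.minAreaRect(P[a2][:,:2].astype(np.float32)))
v,u=np.nonzero(a2);print(u.min(),u.max(),v.min(),v.max(),u.mean(),v.mean())
# tray
mt=np.zeros(g.shape,np.uint8); 
# side cam
im=cv2.imread('pics/side0.png'); g=im.max(2); m=np.zeros(g.shape,np.uint8); m[245:295,210:285]=g[245:295,210:285]<75
n,l,s,c=cv2.connectedComponentsWithStats(m)
for i in range(1,n):
    if s[i,4]>10: print('side',s[i],c[i].round(1),plane('side',c[i],.017)[0].round(4))
E
python3 m.py
```

```text
[174 194   9   8  57] [177.6 197.7] [0.6067 0.317  0.025 ]
[194 200   8   8  53] [197.6 203.7] [0.5795 0.2276 0.025 ]
[179 210   9   8  58] [182.9 213.6] [0.5358 0.2921 0.025 ]
[167 220   8   8  53] [170.5 223.2] [0.4935 0.3465 0.025 ]
[186 225   8   8  53] [189.5 228.2] [0.4712 0.2622 0.025 ]
rim 263 0.5075403451919556 -0.26098716259002686 (0.20086725056171417, 0.171487957239151) 6.988858222961426
bask ((0.5480002164840698, 0.007147949188947678), (0.11772619932889938, 0.125754714012146), 89.72674560546875)
grip 31 [0.60348993 0.00432232 0.10364357] ((0.6031140685081482, 0.004696115851402283), (0.012040823698043823, 0.033903636038303375), 0.17530325055122375)
244 252 194 197 248.09677419354838 195.25806451612902
side [232 252  12  12 116] [237.6 257.4] [0.5789 0.2305 0.017 ]
side [265 259  11  12 112] [270. 265.] [0.4715 0.2657 0.017 ]
side [245 265  11  12 118] [250.  270.4] [0.5353 0.2956 0.017 ]
side [221 269  13  13 130] [226.9 274.9] [0.6071 0.3207 0.017 ]
side [257 276  13  13 132] [263.  282.1] [0.4933 0.3494 0.017 ]
```

```bash
cat >> h.py <<'E'
def ang(a): return (a+np.pi)%(2*np.pi)-np.pi
def go(p,yaw,note=''):
    s=read_state(); r=R.from_rotvec(s['orientation']); M=r.as_matrix()
    cur=np.arctan2(M[1,0],M[0,0]); d=-ang(yaw-cur)
    if abs(d)>np.pi/2: d-=np.sign(d)*np.pi
    sh=M.T@(np.array(p)-s['tool_pos'])*100
    print(note,'row',sh.round(2),round(d,3),'| dist',np.linalg.norm(sh).round(1),'yaw',cur.round(3),'pos',s['tool_pos'].round(4),'t',round(s['t'],2),'F',s['force'].round(1),'op',round(s['opening'],4),'q6',s['q'][5].round(2),'tilt',M[2].round(3))
E
python3 - <<'E'
import plant; print([x for x in dir(plant) if not x.startswith('_')])
try: print(plant.tips_ahead)
except Exception as e: print(e)
from h import *
go([.6035,.0045,.32],0)
P=np.load('pics/P.npy');Z=P[...,2]
# basket walls
a=P[204:222,232:237].reshape(-1,3); a=a[(a[:,2]>.045)&(a[:,2]<.07)]; print('left wall',len(a),np.polyfit(a[:,0],a[:,1],1),a.mean(0))
a=P[221:230,232:266].reshape(-1,3); a=a[(a[:,2]>.045)&(a[:,2]<.07)]; print('near wall',len(a),np.polyfit(a[:,1],a[:,0],1),a.mean(0))
a=P[195:204,232:266].reshape(-1,3); a=a[(a[:,2]>.045)&(a[:,2]<.062)]; print('far wall',len(a),np.polyfit(a[:,1],a[:,0],1),a.mean(0))
a=P[204:222,260:266].reshape(-1,3); a=a[(a[:,2]>.04)&(a[:,2]<.07)]; print('right wall',len(a),np.polyfit(a[:,0],a[:,1],1),a.mean(0))
# pan sides
m=(Z>.168)&(Z<.19); 
c=np.array([.5075,-.261]); th=.122; Rm=np.array([[np.cos(th),np.sin(th)],[-np.sin(th),np.cos(th)]])
X=P[180:250,280:345][m[180:250,280:345]][:,:2]; L=(X-c)@Rm.T
for nm,sel,ax in(('+x',L[:,0]>.08,0),('-x',L[:,0]<-.08,0),('+y',L[:,1]>.07,1),('-y',L[:,1]<-.07,1)):
    q=L[sel]; q=q[abs(q[:,1-ax])<.07]; print(nm,len(q),q[:,ax].min(),q[:,ax].max(),np.median(q[:,ax]),np.polyfit(q[:,1-ax],q[:,ax],1))
E
```

```text
['IKError', 'camera_params', 'close_job', 'read_camera', 'read_state', 'tips_ahead']
0.011
 row [-40.22 -57.03  -9.06] -1.23 | dist 70.4 yaw -1.23 pos [ 0.2004 -0.565   0.2287] t 0.1 F [-0.2 -0.2 -0.5] op 0.0929 q6 -0.09 tilt [-0.002 -0.    -1.   ]
left wall 18 [0.0006119  0.06527001] [0.53604349 0.06559801 0.05564994]
near wall 34 [0.04000885 0.48852894] [0.48876965 0.00601644 0.05679817]
far wall 34 [0.03510535 0.59295062] [0.59322202 0.00773103 0.05470063]
right wall 18 [-0.00740937 -0.04714907] [ 0.53538504 -0.05111594  0.05492755]
+x 46 0.09389761536385968 0.1001407306479807 0.09698255444274281 [-0.00228002  0.09698274]
-x 46 -0.10002055567430201 -0.09457643990499098 -0.09746119322882996 [ 0.0040831  -0.09745698]
+y 46 0.07576016973798434 0.08521306404292789 0.08038021214250418 [-0.0408133   0.08042491]
-y 55 -0.08573758391809475 -0.07879253289155774 -0.08189153047030275 [ 0.0012921 -0.0824177]
```

Call:
play_rows:
  increments:
    - [[-40.2,-57,-9,-1.23],[-40.2,-57,-9,-1.23],[-40.2,-57,-9,-1.23],[-40.2,-57,-9,-1.23],[-40.2,-57,-9,-1.23]]

```text
t: 0.6
tool_pos: [0.3443, -0.3611, 0.2614]
orientation: [-3.052, 0.738, 0.001]
force: [1.3, -0.6, 0.2]
opening: 0.0929
```

```bash
python3 -c "
from h import *
go([.6035,.006,.32],0)"
```

```text
row [  6.29 -44.51  -5.81] -0.474 | dist 45.3 yaw -0.474 pos [ 0.3443 -0.3611  0.2614] t 0.6 F [ 1.3 -0.6  0.2] op 0.0929 q6 -0.44 tilt [-0.001 -0.001 -1.   ]
```

Call:
play_rows:
  increments:
    - [[6.3,-44.5,-5.8,-0.47],[6.3,-44.5,-5.8,-0.47],[6.3,-44.5,-5.8,-0.47],[6.3,-44.5,-5.8,-0.47],[6.3,-44.5,-5.8,-0.47]]

```text
t: 1.1
tool_pos: [0.4871, -0.1583, 0.2936]
orientation: [-3.14, 0.005, 0.001]
force: [0.2, -0.8, 0.5]
opening: 0.093
```

```bash
python3 -c "
from h import *
go([.6035,.006,.25],-.02)"
```

```text
row [ 11.59 -16.46   4.38] 0.017 | dist 20.6 yaw -0.003 pos [ 0.4871 -0.1583  0.2936] t 1.1 F [ 0.2 -0.8  0.5] op 0.093 q6 -0.41 tilt [-0.001 -0.002 -1.   ]
```

Call:
play_rows:
  increments:
    - [[11.6,-16.5,4.4,0.02],[11.6,-16.5,4.4,0.02],[11.6,-16.5,4.4,0.02],[11.6,-16.5,4.4,0.02],[11.6,-16.5,4.4,0.02]]

```text
t: 1.6
tool_pos: [0.6041, 0.0111, 0.2467]
orientation: [-3.138, 0.03, 0.007]
force: [0.3, 0.1, -1.1]
opening: 0.0932
```

```bash
python3 -c "
from h import *
go([.6035,.006,.081],-.02)"
```

```text
row [ 0.02  0.56 16.57] 0.001 | dist 16.6 yaw -0.019 pos [0.6041 0.0111 0.2467] t 1.6 F [ 0.3  0.1 -1.1] op 0.0932 q6 -0.05 tilt [-0.004 -0.003 -1.   ]
```

Call:
play_rows:
  increments:
    - [[0,0.55,10,0],[0,0.55,14,0],[0,0.55,16.5,0],[0,0.55,16.55,0],[0,0.55,16.55,0]]
  jaw: 5

```text
t: 2.1
tool_pos: [0.5995, 0.0059, 0.0762]
orientation: [-3.138, 0.03, 0.02]
force: [0.1, 0.2, 0.0]
opening: 0.0579
```

```bash
python3 -c "
from h import *
go([.6035,.006,.081],-.02)"
```

```text
row [ 0.4  -0.02 -0.48] 0.001 | dist 0.6 yaw -0.019 pos [0.5995 0.0059 0.0762] t 2.1 F [0.1 0.2 0. ] op 0.0579 q6 -0.06 tilt [-0.013 -0.004 -1.   ]
```

Call:
play_rows:
  increments:
    - [[0.4,0,-0.5,0],[0.4,0,-0.5,0],[0.4,0,-0.5,0]]
  jaw: 5

```text
t: 2.4
tool_pos: [0.6054, 0.0056, 0.0838]
orientation: [-3.138, 0.03, 0.014]
force: [-0.9, 0.6, -0.5]
opening: 0.0503
```

```bash
python3 -c "
from h import *
go([.6035,.006,.081],-.02)
snap('side','s1'); crop('s1',200,150,280,240,7,'s1c')"
```

```text
row [-0.19 -0.04  0.28] 0.001 | dist 0.3 yaw -0.019 pos [0.6054 0.0056 0.0838] t 2.4 F [-0.9  0.6 -0.5] op 0.0503 q6 -0.06 tilt [-0.009 -0.003 -1.   ]
```

View pics/s1c.png

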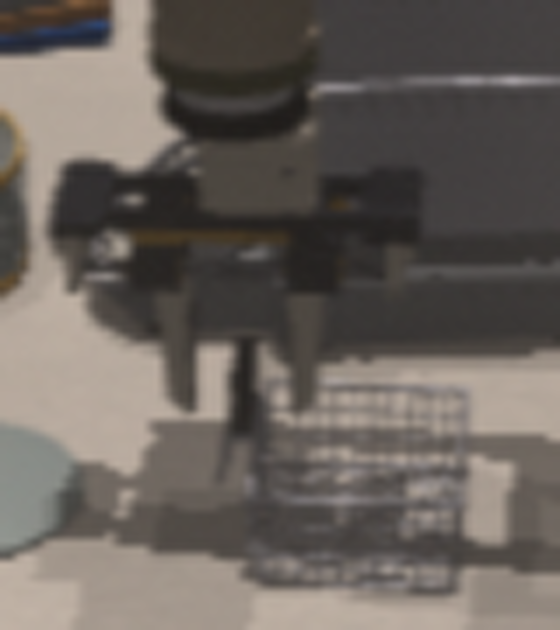

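Call:
play_rows:
  increments:
    - [[-0.2,0,0.2,0],[-0.2,0,0.2,0],[-0.2,0,0.2,0],[-0.2,0,0.2,0],[-0.2,0,0.2,0]]
  jaw: 0
  squeeze: 30

```text
t: 2.95
tool_pos: [0.603, 0.0057, 0.0814]
orientation: [-3.138, 0.03, 0.015]
force: [1.4, -0.3, -0.2]
opening: 0.015
```

```bash
python3 -c "
from h import *
go([.6035,.006,.33],0)"
```

```text
row [ -0.19  -0.11 -24.86] -0.019 | dist 24.9 yaw -0.019 pos [0.603  0.0057 0.0814] t 2.95 F [ 1.4 -0.3 -0.2] op 0.015 q6 -0.06 tilt [-0.01  -0.003 -1.   ]
```

Call:
play_rows:
  increments:
    - [[0,0,0,0],[0,0,0,0],[0,0,-3,0],[0,0,-6,0],[0,0,-10,0]]

```text
t: 3.45
tool_pos: [0.6024, 0.0055, 0.1802]
orientation: [-3.138, 0.03, 0.021]
force: [0.7, 0.6, -1.0]
opening: 0.0118
```

```bash
python3 -c "
from h import *
go([.6035,.006,.33],0)
snap('side','s2'); crop('s2',200,130,280,240,6,'s2c')"
```

```text
row [ -0.1   -0.11 -14.98] -0.019 | dist 15.0 yaw -0.019 pos [0.6024 0.0055 0.1802] t 3.45 F [ 0.7  0.6 -1. ] op 0.0118 q6 -0.06 tilt [-0.014 -0.004 -1.   ]
```

View pics/s2c.png

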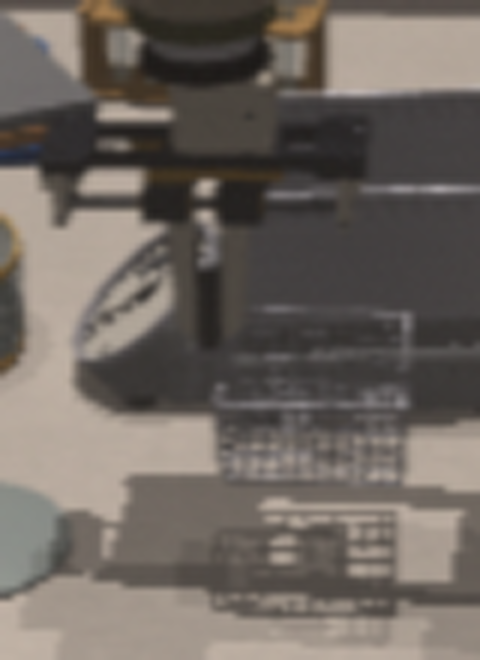

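Call:
play_rows:
  increments:
    - [[0,0,-5,-0.02],[0,0,-10,-0.05],[0,0,-14,-0.1],[0,1,-15,-0.14],[0,4,-15,-0.14]]

```text
t: 4.0
tool_pos: [0.6076, -0.0337, 0.344]
orientation: [-3.133, -0.197, -0.008]
force: [-0.0, 0.1, -2.1]
opening: 0.012
```

```bash
python3 -c "
from h import *
go([.6038,-.2492,.33],.122)"
```

```text
row [-3.08 21.33  1.34] 0.004 | dist 21.6 yaw 0.126 pos [ 0.6076 -0.0337  0.344 ] t 4.0 F [-0.   0.1 -2.1] op 0.012 q6 -0.27 tilt [ 0.005 -0.002 -1.   ]
```

Call:
play_rows:
  increments:
    - [[-0.7,5,0.5,0],[-1.5,10,1,0],[-2.3,15,1.3,0],[-3,20,1.3,0],[-3.1,21.3,1.3,0]]

```text
t: 4.5
tool_pos: [0.6022, -0.2538, 0.329]
orientation: [-3.134, -0.19, -0.005]
force: [-0.0, -0.1, -0.8]
opening: 0.0116
```

Call:
play_rows:
  increments:
    - [[0,0,0,0],[0,0,0,0]]

```text
t: 4.7
tool_pos: [0.6021, -0.2535, 0.3284]
orientation: [-3.133, -0.189, -0.004]
force: [-0.2, 0.5, -2.2]
opening: 0.0119
```

```bash
python3 -c "
from h import *
go([.6038,-.2492,.255],.122)
snap('side','s3'); crop('s3',200,90,310,210,5,'s3c')
snap('top','t3'); crop('t3',270,160,350,250,6,'t3c')"
```

```text
row [ 0.2  -0.39  7.34] -0.002 | dist 7.4 yaw 0.12 pos [ 0.6021 -0.2535  0.3284] t 4.7 F [-0.2  0.5 -2.2] op 0.0119 q6 -0.6 tilt [ 0.003 -0.003 -1.   ]
```

View pics/s3c.png

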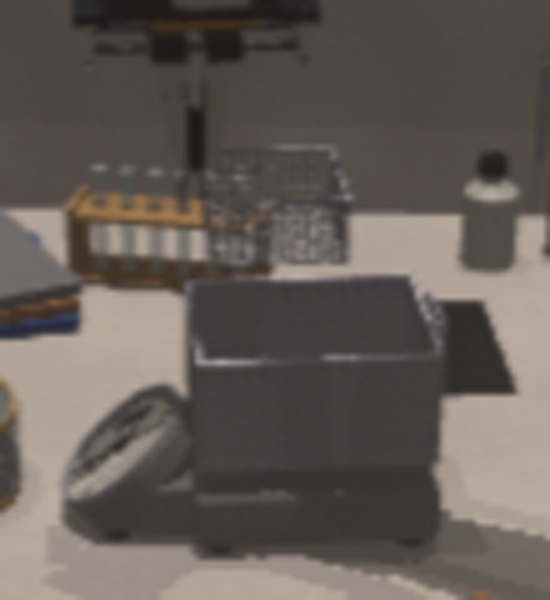

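View pics/t3c.png

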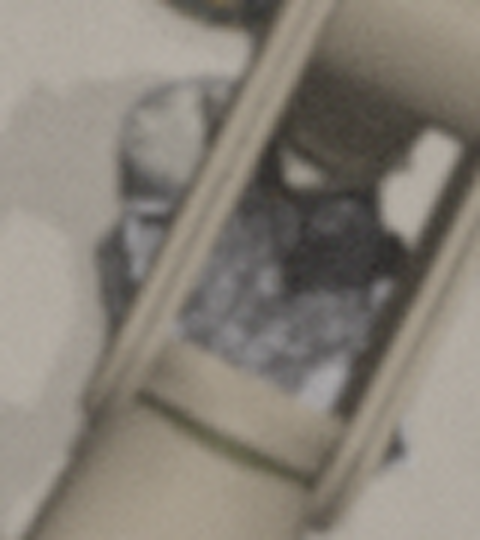

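```bash
python3 -c "
from h import *
c=np.array([.5075,-.261]);t=.122
for l in ([.099,.084],[.099,-.084],[-.099,-.084],[-.099,.084]):
    p=c+[l[0]*np.cos(t)-l[1]*np.sin(t),l[0]*np.sin(t)+l[1]*np.cos(t)]
    print(l,(proj('side',[*p,.176])[0]-[200,90])*5, (proj('top',[*p,.176])[0]-[280,165])*7)
print(plane('side',[[239,162],[237.6,146.6],[287.5,161.2]],.176))
"
```

```text
[0.099, 0.084] [195.46289013 363.87867494] [ 70.28607954 204.35269328]
[0.099, -0.084] [182.83655059 279.81702763] [353.85856829 168.34951385]
[-0.099, -0.084] [411.96972306 272.78407109] [406.76734684 505.39357956]
[-0.099, 0.084] [444.00128643 355.57558137] [119.21746923 544.55621212]
[[ 0.59631873 -0.17269131  0.176     ]
 [ 0.61115304 -0.3256672   0.176     ]
 [ 0.40421267 -0.188647    0.176     ]]
```

```bash
python3 -c "
from h import *
im=cv2.imread('pics/top0.png')[185:205,284:336]; s=15
im=cv2.resize(im,None,fx=s,fy=s,interpolation=cv2.INTER_NEAREST)
c=np.array([.5075,-.261]);t=.122
for X,col in((.099,(0,0,255)),(.095,(0,255,0))):
  q=[]
  for Y in (.084,-.084):
    p=c+[X*np.cos(t)-Y*np.sin(t),X*np.sin(t)+Y*np.cos(t)]
    u=(proj('top',[*p,.176])[0]-[284,185]+.5)*s; q.append(tuple(int(v) for v in u))
  cv2.line(im,q[0],q[1],col,1)
cv2.imwrite('pics/ov.png',im)"
```

```text
(no output)
```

View pics/ov.png

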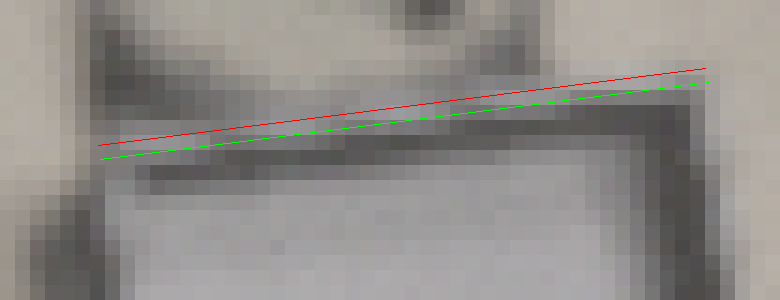

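Call:
play_rows:
  increments:
    - [[0,-0.4,2,0],[0,-0.4,4,0],[0,-0.4,5.5,0],[0,-0.4,6.5,0],[0,-0.4,6.5,0]]

```text
t: 5.3
tool_pos: [0.6017, -0.2469, 0.2622]
orientation: [-3.132, -0.194, -0.002]
force: [-0.3, -0.3, -1.5]
opening: 0.0117
```

```bash
python3 -c "
from h import *
go([.6023,-.2494,.2],.122)
snap('side','s4'); crop('s4',200,90,310,210,5,'s4c')"
```

```text
row [0.01 0.28 6.22] 0.002 | dist 6.2 yaw 0.124 pos [ 0.6017 -0.2469  0.2622] t 5.3 F [-0.3 -0.3 -1.5] op 0.0117 q6 -0.59 tilt [ 0.001 -0.004 -1.   ]
```

View pics/s4c.png

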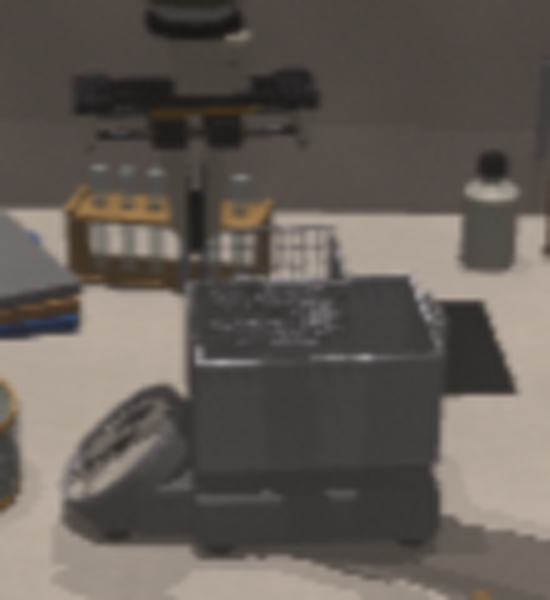

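Call:
play_rows:
  increments:
    - [[0,0.2,0.8,0],[0,0.2,1.6,0],[0,0.2,2.3,0],[0,0.2,2.6,0],[0,0.2,2.6,0]]

```text
t: 5.85
tool_pos: [0.6021, -0.2491, 0.2367]
orientation: [-3.132, -0.193, -0.002]
force: [-0.6, 0.5, -1.4]
opening: 0.012
```

```bash
python3 -c "
from h import *
go([.6023,-.2494,.2],.122)
snap('side','s5'); crop('s5',200,90,310,210,5,'s5c')"
```

```text
row [0.02 0.05 3.67] 0.001 | dist 3.7 yaw 0.123 pos [ 0.6021 -0.2491  0.2367] t 5.85 F [-0.6  0.5 -1.4] op 0.012 q6 -0.6 tilt [ 0.002 -0.004 -1.   ]
```

View pics/s5c.png

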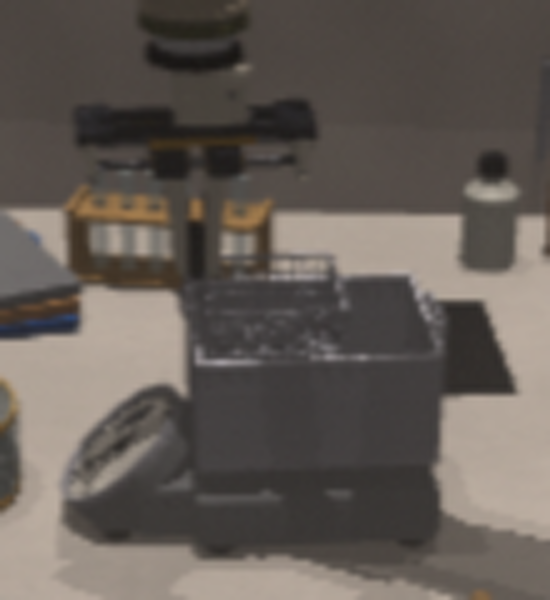

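Call:
play_rows:
  increments:
    - [[0,0,0.8,0],[0,0,1.6,0],[0,0,2.4,0],[0,0,3,0],[0,0,3,0]]

```text
t: 6.4
tool_pos: [0.6016, -0.2487, 0.2054]
orientation: [-3.131, -0.193, 0.0]
force: [0.2, -0.2, -1.0]
opening: 0.012
```

```bash
python3 -c "
from h import *
go([.6023,-.2494,.195],.122)
snap('side','s6'); crop('s6',200,90,310,210,5,'s6c')"
```

```text
row [0.06 0.08 1.04] 0.001 | dist 1.0 yaw 0.123 pos [ 0.6016 -0.2487  0.2054] t 6.4 F [ 0.2 -0.2 -1. ] op 0.012 q6 -0.6 tilt [ 0.    -0.005 -1.   ]
```

View pics/s6c.png

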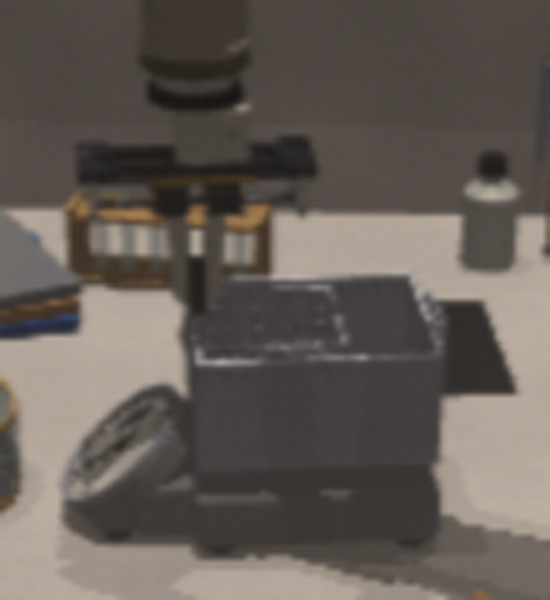

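Call:
play_rows:
  increments:
    - [[0,0,0.5,0],[0,0,0.9,0],[0,0,1.2,0],[0,0,1.3,0],[0,0,1.3,0]]

```text
t: 6.95
tool_pos: [0.6019, -0.2488, 0.1933]
orientation: [-3.131, -0.193, -0.001]
force: [-0.8, 0.3, 0.1]
opening: 0.0119
```

```bash
python3 -c "
from h import *
go([.6016,-.2487,.192],.122)"
```

```text
row [-0.02 -0.01  0.13] 0.001 | dist 0.1 yaw 0.123 pos [ 0.6019 -0.2488  0.1933] t 6.95 F [-0.8  0.3  0.1] op 0.0119 q6 -0.6 tilt [ 0.001 -0.004 -1.   ]
```

Call:
play_rows:
  increments:
    - [[0,0,0.3,0],[0,0,0.5,0],[0,0,0.5,0],[0,0,0.5,0]]

```text
t: 7.35
tool_pos: [0.6021, -0.2489, 0.1886]
orientation: [-3.132, -0.193, -0.002]
force: [0.5, -0.8, 1.4]
opening: 0.0118
```

```bash
python3 -c "
from h import *
go([.6016,-.2487,.192],.122)
snap('side','s7'); crop('s7',200,90,310,210,5,'s7c')"
```

```text
row [-0.05 -0.03 -0.34] 0.001 | dist 0.3 yaw 0.123 pos [ 0.6021 -0.2489  0.1886] t 7.35 F [ 0.5 -0.8  1.4] op 0.0118 q6 -0.6 tilt [ 0.002 -0.004 -1.   ]
```

View pics/s7c.png

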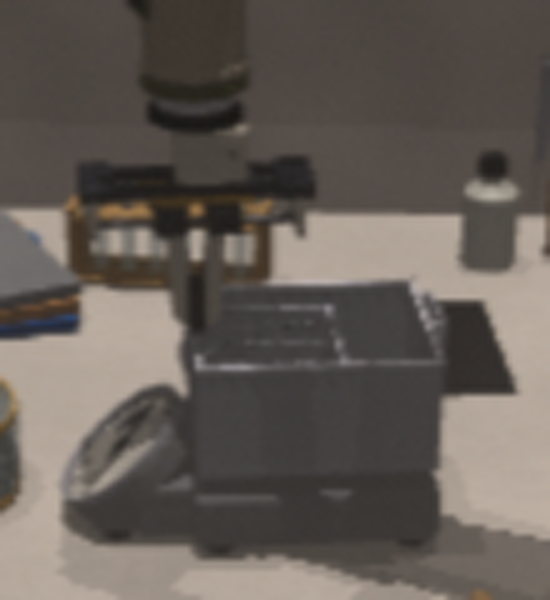

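Call:
play_rows:
  increments:
    - [[0,0,0,0],[0,0,0,0],[0,0,0,0],[0,0,0,0],[0,0,0,0]]
  jaw: 5.5

```text
t: 7.9
tool_pos: [0.6021, -0.2488, 0.1885]
orientation: [-3.132, -0.193, -0.002]
force: [0.0, -0.1, -0.2]
opening: 0.0469
```

Call:
play_rows:
  increments:
    - [[-0.3,0,-1,0],[-0.3,0,-3,0],[-0.3,0,-7,0],[-0.3,0,-11,0],[-0.3,0,-15,0]]

```text
t: 8.4
tool_pos: [0.5986, -0.2497, 0.3409]
orientation: [-3.132, -0.193, -0.002]
force: [0.9, 0.1, 0.2]
opening: 0.0551
```

```bash
python3 -c "
from h import *
go([.585,.252,.33],-.28+1.571)
snap('side','s8'); crop('s8',200,90,310,210,5,'s8c')"
```

```text
row [  4.82 -49.96   1.28] -1.168 | dist 50.2 yaw 0.123 pos [ 0.5986 -0.2497  0.3409] t 8.4 F [0.9 0.1 0.2] op 0.0551 q6 -0.6 tilt [ 0.002 -0.004 -1.   ]
```

View pics/s8c.png

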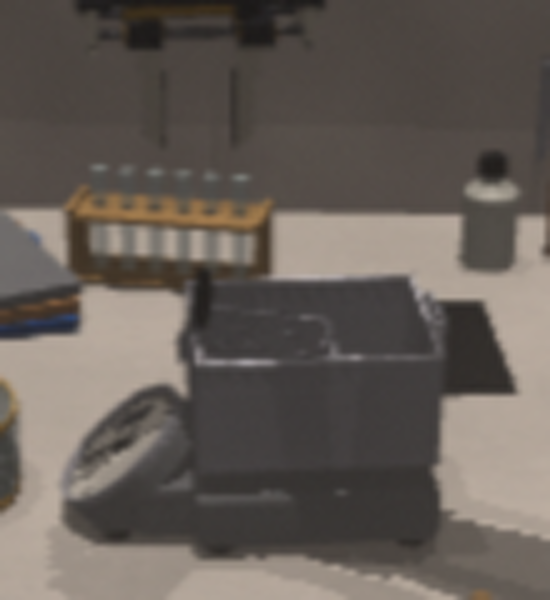

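Call:
play_rows:
  increments:
    - [[4.8,-50,3,-1.17],[4.8,-50,3,-1.17],[4.8,-50,3,-1.17],[4.8,-50,3,-1.17],[4.8,-50,3,-1.17]]
  jaw: 7

```text
t: 8.95
tool_pos: [0.5924, 0.0017, 0.3297]
orientation: [2.839, 1.335, 0.011]
force: [0.4, 0.7, -0.6]
opening: 0.0701
```

```bash
python3 -c "
from h import *
go([.579,.229,.25],-.28+1.571)"
```

```text
row [ 16.62 -15.59   7.94] -0.412 | dist 24.1 yaw 0.879 pos [0.5924 0.0017 0.3297] t 8.95 F [ 0.4  0.7 -0.6] op 0.0701 q6 -0.96 tilt [ 0.004  0.007 -1.   ]
```

Call:
play_rows:
  increments:
    - [[16.6,-15.6,7.9,-0.41],[16.6,-15.6,7.9,-0.41],[16.6,-15.6,7.9,-0.41],[16.6,-15.6,7.9,-0.41],[16.6,-15.6,7.9,-0.41]]
  jaw: 7

```text
t: 9.45
tool_pos: [0.578, 0.2314, 0.2503]
orientation: [2.506, 1.886, 0.01]
force: [0.8, 0.1, -0.1]
opening: 0.0702
```

```bash
python3 -c "
from h import *
go([.579,.229,.03],-.28+1.571)
snap('top','t9'); crop('t9',150,160,350,260,4,'t9c');crop('t9',285,165,345,240,7,'t9d')"
```

```text
row [-2.500e-01 -2.000e-02  2.203e+01] -0.001 | dist 22.0 yaw 1.29 pos [0.578  0.2314 0.2503] t 9.45 F [ 0.8  0.1 -0.1] op 0.0702 q6 -0.99 tilt [ 0.002  0.008 -1.   ]
```

View pics/t9c.png

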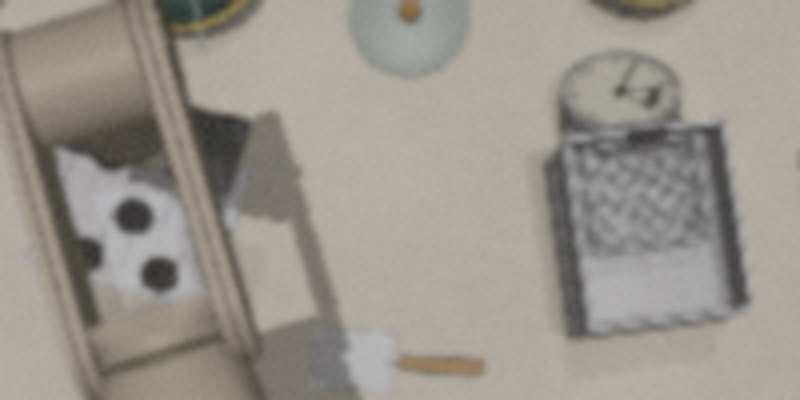

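View pics/t9d.png

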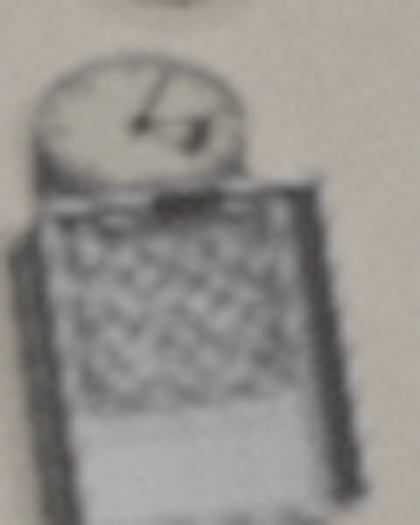

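Call:
play_rows:
  increments:
    - [[-0.2,0,5,0],[-0.2,0,10,0],[-0.2,0,15,0],[-0.2,0,18.5,0],[-0.2,0,20,0]]

```text
t: 10.0
tool_pos: [0.5731, 0.2338, 0.0427]
orientation: [-2.506, -1.892, 0.003]
force: [-1.3, -0.2, 0.3]
opening: 0.0699
```

```bash
python3 -c "
from h import *
go([.579,.229,.017],-.28+1.571)"
```

```text
row [-0.3   0.7   2.56] 0.002 | dist 2.7 yaw 1.293 pos [0.5731 0.2338 0.0427] t 10.0 F [-1.3 -0.2  0.3] op 0.0699 q6 -0.99 tilt [-0.001 -0.002 -1.   ]
```

Call:
play_rows:
  increments:
    - [[-0.3,0.7,0.8,0],[-0.3,0.7,1.6,0],[-0.3,0.7,2.3,0],[-0.3,0.7,2.55,0],[-0.3,0.7,2.55,0]]

```text
t: 10.5
tool_pos: [0.5795, 0.2292, 0.0179]
orientation: [-2.507, -1.892, 0.001]
force: [-0.4, -0.8, 0.5]
opening: 0.0699
```

```bash
python3 -c "
from h import *
go([.579,.229,.017],-.28+1.571)"
```

```text
row [-0.03 -0.05  0.09] 0.002 | dist 0.1 yaw 1.293 pos [0.5795 0.2292 0.0179] t 10.5 F [-0.4 -0.8  0.5] op 0.0699 q6 -1.0 tilt [-0.    -0.001 -1.   ]
```

Call:
play_rows:
  increments:
    - [[0,0,0.1,0],[0,0,0.1,0],[0,0,0.1,0],[0,0,0.1,0],[0,0,0.1,0]]
  jaw: 3
  squeeze: 15

```text
t: 11.0
tool_pos: [0.5797, 0.2293, 0.0172]
orientation: [-2.507, -1.892, 0.001]
force: [-0.8, 0.5, 1.4]
opening: 0.0415
```

Call:
play_rows:
  increments:
    - [[0,0,-1,0],[0,0,-4,0],[0,0,-9,0],[0,0,-14,0],[0,0,-19,0]]

```text
t: 11.5
tool_pos: [0.5794, 0.2291, 0.2097]
orientation: [-2.507, -1.892, 0.001]
force: [1.1, 1.2, 0.3]
opening: 0.0414
```

```bash
python3 -c "
from h import *
go([.55,-.255,.30],.122+1.571)
snap('side','s10'); crop('s10',200,90,310,290,3,'s10c')"
```

```text
row [-47.36  10.43  -9.04] -0.4 | dist 49.3 yaw 1.293 pos [0.5794 0.2291 0.2097] t 11.5 F [1.1 1.2 0.3] op 0.0414 q6 -1.0 tilt [ 0.    -0.001 -1.   ]
```

View pics/s10c.png

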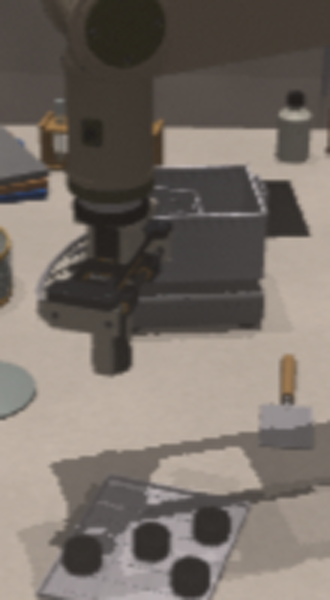

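```bash
cat >> h.py <<'E'
def pan(x,y=0,c=np.array([.5075,-.261]),t=.122):
    return [c[0]+x*np.cos(t)-y*np.sin(t),c[1]+x*np.sin(t)+y*np.cos(t)]
E
python3 -c "
from h import *
go([*pan(.0175),.31],.122+1.571)"
```

```text
row [-48.59   7.86  -9.18] -0.4 | dist 50.1 yaw 1.293 pos [0.5834 0.2304 0.2209] t 11.55 F [1.9 0.7 7. ] op 0.0418 q6 -1.0 tilt [ 0.007  0.011 -1.   ]
```

Call:
play_rows:
  increments:
    - [[-4.5,0.7,-2,-0.05],[-9.5,1.4,-4,-0.1],[-14.5,2.2,-6,-0.2],[-19.5,3,-8,-0.3],[-24.5,4,-9.2,-0.4]]

```text
t: 12.05
tool_pos: [0.5552, 0.0018, 0.3084]
orientation: [2.07, 2.352, 0.02]
force: [1.3, -0.3, -0.7]
opening: 0.0417
```

```bash
python3 -c "
from h import *
go([*pan(.0175),.31],.122+1.571)"
```

```text
row [-25.47  -6.32  -0.31] 0.005 | dist 26.2 yaw 1.698 pos [0.5552 0.0018 0.3084] t 12.05 F [ 1.3 -0.3 -0.7] op 0.0417 q6 -1.79 tilt [ 0.002  0.015 -1.   ]
```

Call:
play_rows:
  increments:
    - [[-4.8,-1.2,-0.3,0],[-9.6,-2.4,-0.3,0],[-14.4,-3.6,-0.3,0],[-19.2,-4.8,-0.3,0],[-24,-6,-0.3,0]]

```text
t: 12.55
tool_pos: [0.5254, -0.2459, 0.3107]
orientation: [2.069, 2.351, 0.02]
force: [1.0, -0.0, -0.9]
opening: 0.042
```

```bash
python3 -c "
from h import *
go([*pan(.0175),.20],.122+1.571)"
```

```text
row [-1.3  -0.4  11.06] 0.005 | dist 11.1 yaw 1.698 pos [ 0.5254 -0.2459  0.3107] t 12.55 F [ 1.  -0.  -0.9] op 0.042 q6 -2.23 tilt [ 0.002  0.016 -1.   ]
```

Call:
play_rows:
  increments:
    - [[-0.7,-0.2,2,0],[-1.3,-0.3,5,0],[-1.3,-0.3,8,0],[-1.3,-0.3,10.5,0],[-1.3,-0.3,11,0]]

```text
t: 13.05
tool_pos: [0.5239, -0.2578, 0.197]
orientation: [2.074, 2.355, 0.019]
force: [-0.5, -0.1, 0.6]
opening: 0.0415
```

```bash
python3 -c "
from h import *
go([*pan(.0175),.13],.122+1.571)
snap('side','s11'); crop('s11',200,90,310,210,5,'s11c')"
```

```text
row [-0.16  0.    6.7 ] 0.005 | dist 6.7 yaw 1.698 pos [ 0.5239 -0.2578  0.197 ] t 13.05 F [-0.5 -0.1  0.6] op 0.0415 q6 -2.25 tilt [ 0.005  0.011 -1.   ]
```

View pics/s11c.png

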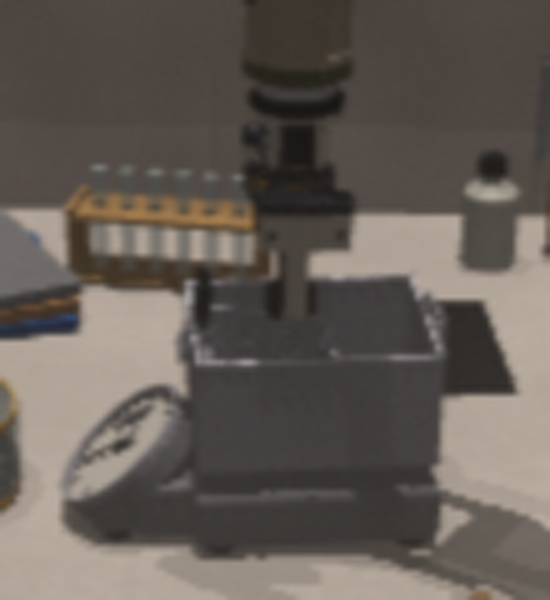

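Call:
play_rows:
  increments:
    - [[-0.1,0,1.5,0],[-0.1,0,3,0],[-0.1,0,4.5,0],[-0.1,0,5.7,0],[-0.1,0,6,0]]

```text
t: 13.6
tool_pos: [0.5243, -0.2579, 0.1358]
orientation: [2.074, 2.357, 0.019]
force: [-0.3, 0.7, -1.1]
opening: 0.0419
```

```bash
python3 -c "
from h import *
go([*pan(.0175),.13],.122+1.571)"
```

```text
row [-0.11  0.03  0.58] 0.005 | dist 0.6 yaw 1.698 pos [ 0.5243 -0.2579  0.1358] t 13.6 F [-0.3  0.7 -1.1] op 0.0419 q6 -2.25 tilt [ 0.006  0.01  -1.   ]
```

Call:
play_rows:
  increments:
    - [[-0.1,0,0.4,0],[-0.1,0,0.8,0],[-0.1,0,1.1,0],[-0.1,0,1.1,0]]

```text
t: 14.0
tool_pos: [0.5245, -0.2588, 0.1246]
orientation: [2.074, 2.357, 0.018]
force: [0.1, 0.3, -0.1]
opening: 0.0416
```

```bash
python3 -c "
from h import *
go([*pan(.0175),.13],.122+1.571)"
```

```text
row [-0.01  0.04 -0.54] 0.005 | dist 0.5 yaw 1.698 pos [ 0.5245 -0.2588  0.1246] t 14.0 F [ 0.1  0.3 -0.1] op 0.0416 q6 -2.25 tilt [ 0.006  0.01  -1.   ]
```

Call:
play_rows:
  increments:
    - [[0,0,0,0],[0,0,0,0],[0,0,0,0]]
  jaw: 5.8

```text
t: 14.3
tool_pos: [0.5247, -0.2589, 0.125]
orientation: [2.074, 2.356, 0.019]
force: [-0.1, -0.0, 0.1]
opening: 0.0572
```

Call:
play_rows:
  increments:
    - [[0,0,-2,0],[0,0,-5,0],[0,0,-9,0],[0,0,-13,0],[0,0,-18,0]]

```text
t: 14.8
tool_pos: [0.5222, -0.2597, 0.3053]
orientation: [2.076, 2.358, 0.018]
force: [0.6, -1.4, 0.5]
opening: 0.058
```

```bash
python3 -c "
from h import *
go([.471,.264,.32],1.288)
snap('side','s12'); crop('s12',200,90,310,210,5,'s12c')"
```

```text
row [52.61  1.58 -1.07] 0.41 | dist 52.6 yaw 1.698 pos [ 0.5222 -0.2597  0.3053] t 14.8 F [ 0.6 -1.4  0.5] op 0.058 q6 -2.25 tilt [ 0.008  0.009 -1.   ]
```

View pics/s12c.png

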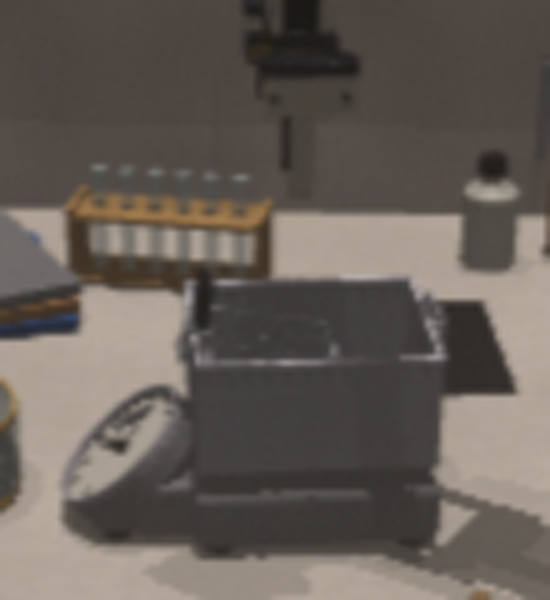

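Call:
play_rows:
  increments:
    - [[5,0.2,-1,0],[10,0.3,-1,0.1],[15,0.5,-1,0.2],[20,0.6,-1,0.3],[25,0.8,-1,0.41]]
  jaw: 7

```text
t: 15.35
tool_pos: [0.5006, -0.0139, 0.3269]
orientation: [2.507, 1.873, 0.027]
force: [0.4, 0.2, 0.1]
opening: 0.07
```

```bash
python3 -c "
from h import *
go([.471,.264,.25],1.288)"
```

```text
row [ 25.76 -10.87   7.65] -0.005 | dist 29.0 yaw 1.283 pos [ 0.5006 -0.0139  0.3269] t 15.35 F [0.4 0.2 0.1] op 0.07 q6 -1.42 tilt [ 0.007  0.02  -1.   ]
```

Call:
play_rows:
  increments:
    - [[4.5,-1.9,1,0],[9,-3.8,3,0],[13.5,-5.7,5,0],[18,-7.6,6.5,0],[22.4,-9.5,7.5,0]]

```text
t: 15.85
tool_pos: [0.4745, 0.2228, 0.2522]
orientation: [2.507, 1.873, 0.027]
force: [0.8, -0.2, 1.7]
opening: 0.0696
```

Call:
play_rows:
  increments:
    - [[3.2,-1.4,2,0],[3.2,-1.4,4,0]]

```text
t: 16.05
tool_pos: [0.4699, 0.2619, 0.2117]
orientation: [2.504, 1.88, 0.03]
force: [-0.3, -0.8, -0.0]
opening: 0.0698
```

```bash
python3 -c "
from h import *
go([.471,.264,.03],1.288)
snap('top','t13'); crop('t13',150,160,350,260,4,'t13c');crop('t13',285,165,345,240,8,'t13d')"
```

```text
row [ 0.07 -0.32 18.17] -0.0 | dist 18.2 yaw 1.288 pos [0.4699 0.2619 0.2117] t 16.05 F [-0.3 -0.8 -0. ] op 0.0698 q6 -0.87 tilt [ 0.009  0.02  -1.   ]
```

View pics/t13c.png

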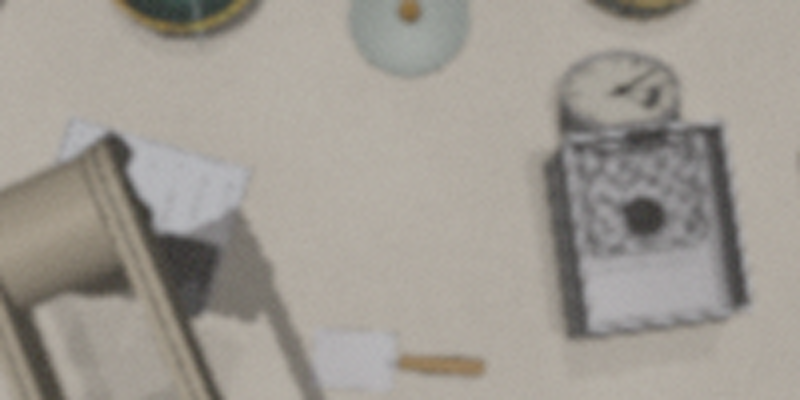

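View pics/t13d.png

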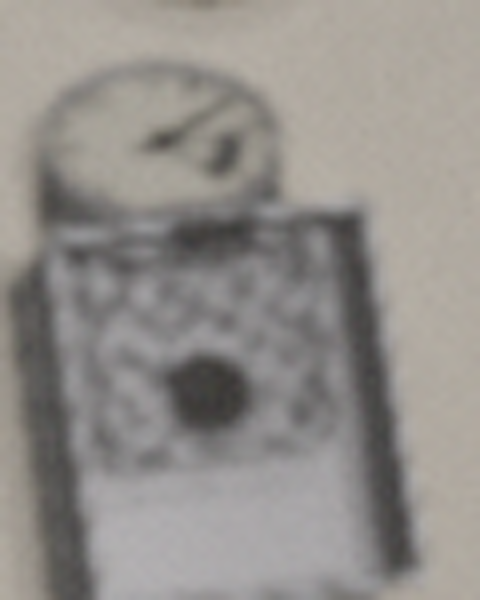

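```bash
cat >> h.py <<'E'
def dial(f,o,n='top',t=.122,dxy=(0,0)):
    im=cv2.imread('pics/%s.png'%f)
    g=np.arange(-20,281,1.0); rho=np.arange(0,66,1.0)/1000
    s50,c50=np.sin(np.deg2rad(50)),np.cos(np.deg2rad(50))
    G,Q=np.meshgrid(np.deg2rad(210+g),rho)
    y=Q*np.sin(G); h=Q*np.cos(G)
    x=.158-s50*h; z=.062+c50*h
    c=np.array([.5075+dxy[0],-.261+dxy[1]])
    P=np.stack([c[0]+x*np.cos(t)-y*np.sin(t),c[1]+x*np.sin(t)+y*np.cos(t),z],-1).reshape(-1,3)
    uv=proj(n,P).reshape(G.shape+(2,)).astype(np.float32)
    w=cv2.remap(im,uv[...,0],uv[...,1],cv2.INTER_CUBIC)
    gr=w.max(2).astype(float)
    w2=cv2.resize(w,None,fx=2.5,fy=5)
    for k in range(0,301,20): cv2.line(w2,(int(k*2.5),0),(int(k*2.5),6),(0,0,255),1)
    cv2.imwrite('pics/%s.png'%o,w2)
    print('grid starts -20g; red tick each 20 g')
    for a,b in((15,28),(30,45),(48,58)):
        p=gr[a:b].mean(0); print((a,b),[int(v) for v in p[::6]])
E
python3 -c "
from h import *
dial('t9','d9'); dial('t13','d13')"
```

```text
grid starts -20g; red tick each 20 g
(15, 28) [153, 145, 135, 129, 131, 139, 148, 154, 156, 156, 154, 150, 147, 144, 145, 149, 152, 152, 150, 147, 146, 147, 149, 153, 158, 162, 164, 165, 166, 167, 166, 165, 164, 163, 163, 165, 166, 167, 167, 167, 167, 167, 167, 167, 168, 168, 167, 167, 167, 167, 166]
(30, 45) [165, 161, 146, 134, 137, 155, 165, 167, 167, 166, 163, 156, 141, 123, 108, 103, 101, 99, 98, 100, 105, 115, 132, 150, 163, 168, 167, 165, 167, 165, 165, 167, 167, 168, 167, 166, 165, 164, 165, 166, 167, 167, 166, 165, 164, 164, 165, 166, 167, 168, 167]
(48, 58) [154, 159, 155, 132, 137, 151, 157, 156, 155, 158, 156, 148, 138, 138, 144, 147, 148, 150, 151, 148, 142, 142, 147, 147, 147, 147, 142, 136, 131, 136, 138, 142, 149, 148, 143, 139, 136, 137, 144, 143, 147, 149, 150, 146, 142, 143, 151, 152, 152, 155, 156]
grid starts -20g; red tick each 20 g
(15, 28) [161, 159, 156, 153, 148, 140, 129, 119, 116, 121, 129, 136, 139, 141, 144, 147, 149, 150, 149, 147, 146, 146, 148, 153, 157, 161, 163, 165, 165, 166, 166, 167, 168, 168, 166, 166, 166, 165, 164, 164, 164, 164, 164, 164, 165, 165, 165, 166, 166, 166, 166]
(30, 45) [166, 166, 168, 165, 163, 159, 148, 131, 128, 141, 153, 151, 140, 123, 109, 103, 100, 100, 99, 99, 103, 112, 129, 148, 161, 165, 166, 166, 165, 165, 166, 167, 167, 167, 166, 166, 163, 163, 164, 165, 166, 167, 166, 164, 162, 162, 164, 166, 166, 167, 167]
(48, 58) [152, 158, 159, 143, 141, 151, 150, 133, 129, 147, 154, 148, 137, 138, 144, 147, 149, 151, 151, 148, 140, 143, 147, 146, 146, 143, 138, 135, 131, 134, 137, 142, 149, 147, 142, 140, 135, 137, 142, 143, 149, 148, 148, 147, 142, 143, 150, 151, 151, 152, 156]
```

View pics/d9.png

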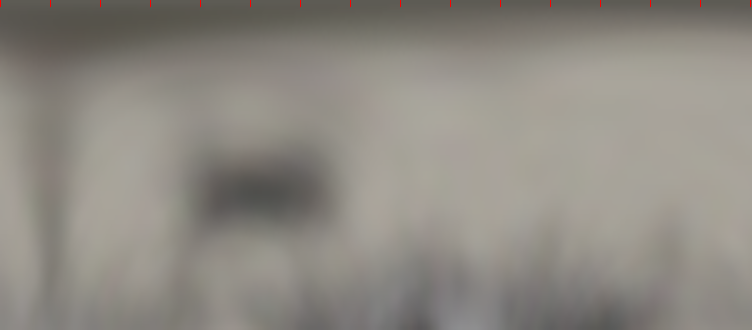

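View pics/d13.png

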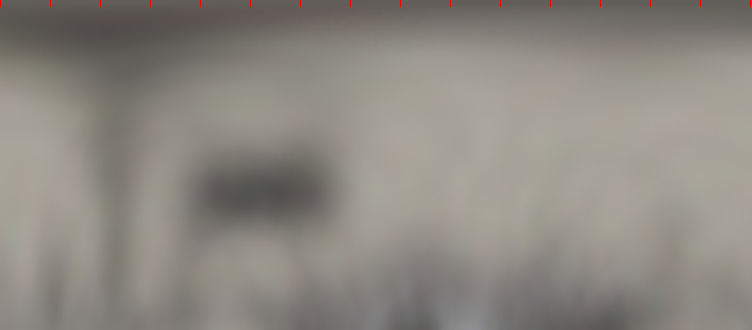

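```bash
python3 -c "
from h import *
for z in (.062,):
  u=proj('top',[*pan(.158),z])[0]; print('hub pred',u)
im=cv2.imread('pics/t9.png').max(2).astype(float)
im2=cv2.imread('pics/t13.png').max(2).astype(float)
for i in (im,im2):
  w=np.clip(150-i[179:187,300:310],0,None)
  print(i[179:187,300:310].astype(int))
"
```

```text
hub pred [304.31934643 182.69709474]
[[166 165 167 165 162 147 132 138 158 165]
 [168 167 168 164 154 137 132 150 162 166]
 [166 169 164 151 133 111 125 147 155 160]
 [168 165 158 139 101  88 108 133 140 148]
 [169 167 157 136 108 100 120 135 148 156]
 [166 169 165 149 137 140 146 147 148 151]
 [167 166 167 160 158 161 162 159 151 147]
 [167 169 165 166 169 170 168 166 162 155]]
[[166 167 169 167 166 166 165 158 146 130]
 [168 167 167 161 161 155 149 141 123 126]
 [167 168 165 152 131 120 113 109 123 141]
 [166 162 153 129 101  83  92 111 134 144]
 [163 155 141 122 111 108 120 132 144 152]
 [166 159 156 150 148 149 147 144 146 152]
 [168 166 166 164 165 164 160 158 152 147]
 [166 169 167 171 168 166 167 167 162 155]]
```

```bash
python3 -c "
from h import *
print(proj('top',[*(np.array(pan(.158))+[.0017,-.0018]),.062])[0])
dial('t9','d9b',dxy=(.0017,-.0018)); dial('t13','d13b',dxy=(.0017,-.0018))"
```

```text
[304.71751565 182.31354654]
grid starts -20g; red tick each 20 g
(15, 28) [151, 142, 134, 131, 135, 144, 154, 159, 161, 161, 160, 157, 153, 148, 144, 144, 148, 151, 152, 150, 148, 146, 146, 148, 151, 155, 160, 162, 163, 164, 164, 163, 161, 159, 159, 161, 164, 165, 166, 167, 166, 167, 167, 167, 167, 167, 166, 166, 166, 167, 167]
(30, 45) [165, 158, 143, 132, 140, 158, 165, 167, 167, 166, 164, 159, 148, 131, 116, 104, 102, 99, 98, 97, 100, 106, 118, 136, 154, 165, 168, 166, 166, 168, 166, 167, 168, 168, 168, 167, 166, 165, 166, 168, 168, 167, 166, 166, 166, 166, 166, 167, 167, 167, 166]
(48, 58) [152, 157, 149, 129, 137, 148, 151, 150, 150, 153, 153, 147, 137, 136, 142, 148, 147, 148, 150, 151, 144, 140, 145, 148, 149, 151, 149, 144, 139, 140, 145, 148, 156, 157, 152, 149, 143, 145, 152, 152, 154, 156, 154, 148, 143, 148, 154, 154, 155, 158, 153]
grid starts -20g; red tick each 20 g
(15, 28) [164, 162, 161, 158, 153, 146, 135, 124, 120, 124, 131, 138, 142, 143, 143, 144, 146, 148, 149, 150, 148, 146, 145, 147, 150, 155, 159, 161, 163, 164, 165, 165, 166, 166, 164, 163, 163, 162, 161, 160, 160, 160, 161, 162, 163, 164, 165, 166, 166, 166, 167]
(30, 45) [165, 167, 167, 162, 161, 159, 151, 135, 128, 139, 153, 154, 145, 130, 116, 105, 102, 100, 100, 98, 99, 104, 115, 134, 152, 163, 165, 167, 167, 166, 166, 167, 167, 168, 166, 167, 166, 164, 165, 166, 167, 167, 165, 164, 164, 164, 166, 166, 167, 167, 166]
(48, 58) [150, 157, 150, 135, 137, 146, 146, 133, 127, 142, 151, 146, 136, 135, 143, 147, 148, 149, 151, 151, 144, 140, 146, 148, 148, 148, 145, 142, 137, 139, 143, 148, 155, 156, 152, 150, 143, 144, 150, 152, 156, 155, 153, 149, 143, 148, 154, 154, 152, 157, 153]
```

Call:
play_rows:
  increments:
    - [[0.1,-0.3,4.5,0],[0.1,-0.3,9,0],[0.1,-0.3,13,0],[0.1,-0.3,16,0],[0.1,-0.3,16.5,0]]

```text
t: 16.6
tool_pos: [0.4661, 0.259, 0.0385]
orientation: [2.507, 1.879, 0.009]
force: [-0.5, -0.4, 0.2]
opening: 0.0698
```

```bash
python3 -c "
from h import *
go([.4714,.264,.017],1.288)"
```

```text
row [0.63 0.35 2.16] -0.002 | dist 2.3 yaw 1.286 pos [0.4661 0.259  0.0385] t 16.6 F [-0.5 -0.4  0.2] op 0.0698 q6 -0.87 tilt [-0.001  0.011 -1.   ]
```

Call:
play_rows:
  increments:
    - [[0.6,0.35,0.6,0],[0.6,0.35,1.3,0],[0.6,0.35,1.9,0],[0.6,0.35,2.15,0],[0.6,0.35,2.15,0]]

```text
t: 17.1
tool_pos: [0.4715, 0.2638, 0.0173]
orientation: [2.506, 1.879, 0.01]
force: [-0.3, 0.8, 0.0]
opening: 0.0701
```

```bash
python3 -c "
from h import *
go([.4714,.264,.017],1.288)"
```

```text
row [ 0.02 -0.02  0.03] -0.002 | dist 0.0 yaw 1.286 pos [0.4715 0.2638 0.0173] t 17.1 F [-0.3  0.8  0. ] op 0.0701 q6 -0.86 tilt [-0.     0.011 -1.   ]
```

Call:
play_rows:
  increments:
    - [[0,0,0,0],[0,0,0,0],[0,0,0,0],[0,0,0,0],[0,0,0,0]]
  jaw: 3

```text
t: 17.6
tool_pos: [0.4716, 0.2638, 0.0175]
orientation: [2.506, 1.879, 0.01]
force: [-0.7, -0.6, 1.9]
opening: 0.0418
```

Call:
play_rows:
  increments:
    - [[0,0,-1,0],[0,0,-5,0],[0,0,-10,0],[0,0,-15,0],[0,0,-20,0]]

```text
t: 18.1
tool_pos: [0.469, 0.2643, 0.2202]
orientation: [2.506, 1.879, 0.011]
force: [0.8, 0.2, -0.6]
opening: 0.0418
```

```bash
python3 -c "
from h import *
go([*pan(.067),.31],.122+1.571)"
```

```text
row [-46.7   24.69  -8.7 ] -0.406 | dist 53.5 yaw 1.287 pos [0.469  0.2643 0.2202] t 18.1 F [ 0.8  0.2 -0.6] op 0.0418 q6 -0.86 tilt [ 0.     0.012 -1.   ]
```

Call:
play_rows:
  increments:
    - [[-4.2,2.2,-2,-0.05],[-8.5,4.5,-4,-0.1],[-12.8,6.8,-6,-0.2],[-17,9,-8,-0.3],[-21.2,11.2,-8.7,-0.4]]

```text
t: 18.6
tool_pos: [0.5151, 0.0351, 0.3103]
orientation: [2.075, 2.341, 0.012]
force: [0.4, 1.0, -0.9]
opening: 0.0418
```

```bash
python3 -c "
from h import *
go([*pan(.067),.31],.122+1.571)"
```

```text
row [-29.3    2.38   0.2 ] -0.002 | dist 29.4 yaw 1.691 pos [0.5151 0.0351 0.3103] t 18.6 F [ 0.4  1.  -0.9] op 0.0418 q6 -1.72 tilt [-0.005  0.014 -1.   ]
```

Call:
play_rows:
  increments:
    - [[-4.8,0.4,0,0],[-9.6,0.8,0,0],[-14.4,1.2,0,0],[-19.2,1.6,0,0],[-24,2,0,0]]

```text
t: 19.1
tool_pos: [0.5637, -0.2027, 0.3127]
orientation: [2.075, 2.341, 0.012]
force: [-0.3, 0.2, -0.5]
opening: 0.0418
```

```bash
python3 -c "
from h import *
go([*pan(.067),.22],.122+1.571)"
```

```text
row [-5.05  0.28  9.3 ] -0.002 | dist 10.6 yaw 1.691 pos [ 0.5637 -0.2027  0.3127] t 19.1 F [-0.3  0.2 -0.5] op 0.0418 q6 -2.12 tilt [-0.005  0.015 -1.   ]
```

Call:
play_rows:
  increments:
    - [[-3,0.2,0,0],[-5,0.25,1,0],[-5,0.25,4,0],[-5,0.25,7,0],[-5,0.25,9,0]]

```text
t: 19.6
tool_pos: [0.5725, -0.2515, 0.2203]
orientation: [2.076, 2.343, 0.011]
force: [-4.4, -1.2, 5.9]
opening: 0.0415
```

```bash
python3 -c "
from h import *
go([*pan(.067),.15],.122+1.571)
snap('side','s14'); crop('s14',200,90,310,210,5,'s14c')"
```

```text
row [-0.12  0.05  7.03] -0.002 | dist 7.0 yaw 1.691 pos [ 0.5725 -0.2515  0.2203] t 19.6 F [-4.4 -1.2  5.9] op 0.0415 q6 -2.19 tilt [-0.004  0.013 -1.   ]
```

View pics/s14c.png

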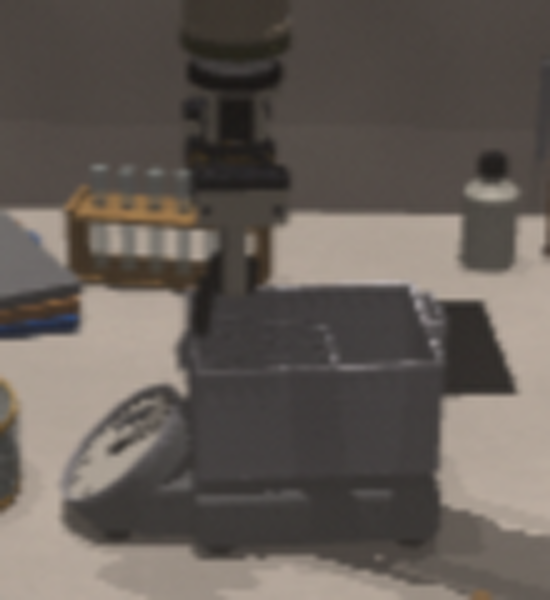

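Call:
play_rows:
  increments:
    - [[0,0,-3,0],[0,0,-6,0],[0,0,-6,0],[0,0,-6,0]]

```text
t: 20.05
tool_pos: [0.5715, -0.2504, 0.2784]
orientation: [2.076, 2.345, 0.011]
force: [-0.0, 1.3, -1.2]
opening: 0.0417
```

```bash
python3 -c "
from h import *
go([*pan(.0135),.21],.122+1.571)
im=cv2.imread('pics/t13.png').max(2); m=np.zeros(im.shape,np.uint8); m[205:222,303:320]=im[205:222,303:320]<95
n,l,s,c=cv2.connectedComponentsWithStats(m); i=1+np.argmax(s[1:,4]); print(s[i],c[i])
p=plane('top',c[i],.126)[0]; d=p[:2]-[.5075,-.261]; t=.122; print(p,d@[np.cos(t),np.sin(t)],d@[-np.sin(t),np.cos(t)])
snap('side','s15'); crop('s15',200,90,310,210,5,'s15c')"
```

```text
row [-0.26 -5.21  6.78] -0.001 | dist 8.6 yaw 1.692 pos [ 0.5715 -0.2504  0.2784] t 20.05 F [-0.   1.3 -1.2] op 0.0417 q6 -2.19 tilt [-0.002  0.011 -1.   ]
[306 210  10   9  72] [310.61111111 213.73611111]
[ 0.52073407 -0.25528728  0.126     ] 0.013830928458796606 0.004059705903622337
```

View pics/s15c.png

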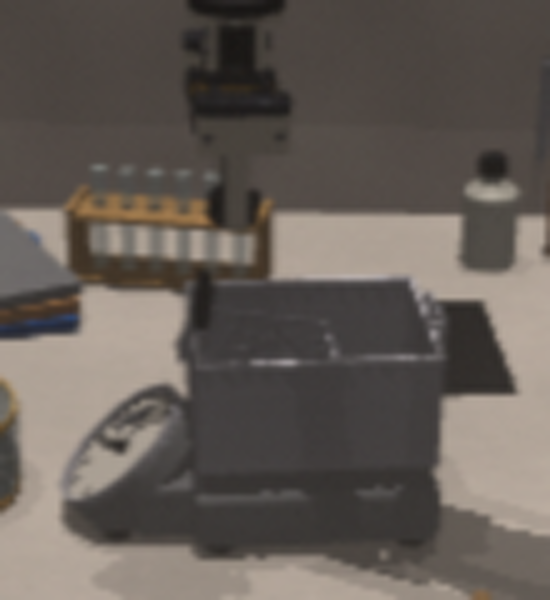

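Call:
play_rows:
  increments:
    - [[-0.1,-3,0,0],[-0.1,-5,2,0],[-0.1,-5.2,5,0],[-0.1,-5.2,8,0],[-0.1,-5.2,9,0]]

```text
t: 20.6
tool_pos: [0.5177, -0.2558, 0.1813]
orientation: [-2.082, -2.352, -0.008]
force: [-0.7, 0.3, -1.2]
opening: 0.0416
```

```bash
python3 -c "
from h import *
go([*pan(.0135,.002),.15],.122+1.571)
snap('side','s16'); crop('s16',200,90,310,210,5,'s16c')"
```

```text
row [-0.2   0.27  3.13] -0.001 | dist 3.1 yaw 1.692 pos [ 0.5177 -0.2558  0.1813] t 20.6 F [-0.7  0.3 -1.2] op 0.0416 q6 -2.24 tilt [ 0.004  0.004 -1.   ]
```

View pics/s16c.png

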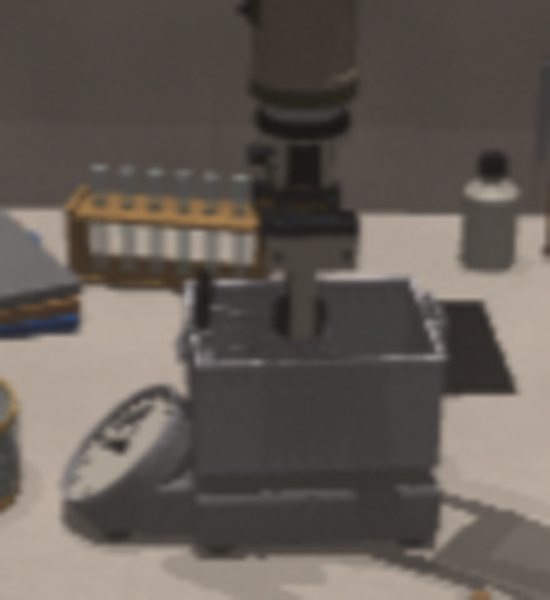

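Call:
play_rows:
  increments:
    - [[-0.2,0.25,0.6,0],[-0.2,0.25,1.2,0],[-0.2,0.25,1.8,0],[-0.2,0.25,2.3,0],[-0.2,0.25,2.3,0]]

```text
t: 21.15
tool_pos: [0.5204, -0.2573, 0.1577]
orientation: [-2.082, -2.351, -0.008]
force: [0.2, -0.6, -0.4]
opening: 0.0417
```

```bash
python3 -c "
from h import *
go([*pan(.0135,.002),.148],.122+1.571)
snap('side','s17'); crop('s17',220,90,300,180,7,'s17c')"
```

```text
row [-0.02  0.02  0.97] -0.001 | dist 1.0 yaw 1.692 pos [ 0.5204 -0.2573  0.1577] t 21.15 F [ 0.2 -0.6 -0.4] op 0.0417 q6 -2.24 tilt [ 0.004  0.003 -1.   ]
```

View pics/s17c.png

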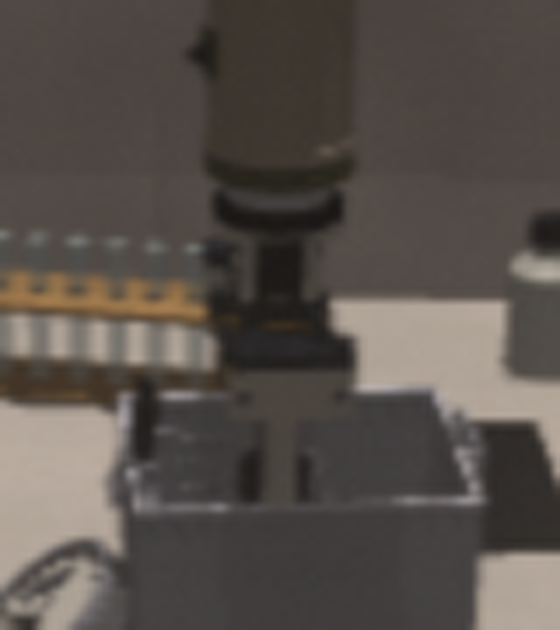

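Not in contact yet; continue slowly.

Call:
play_rows:
  increments:
    - [[0,0,0.3,0],[0,0,0.6,0],[0,0,0.9,0],[0,0,1.1,0],[0,0,1.1,0]]

```text
t: 21.7
tool_pos: [0.5204, -0.2572, 0.1467]
orientation: [-2.082, -2.351, -0.008]
force: [-1.0, -0.0, 0.5]
opening: 0.0419
```

```bash
python3 -c "
from h import *
go([*pan(.0135,.002),.148],.122+1.571)"
```

```text
row [-0.02  0.03 -0.13] -0.001 | dist 0.1 yaw 1.692 pos [ 0.5204 -0.2572  0.1467] t 21.7 F [-1.  -0.   0.5] op 0.0419 q6 -2.24 tilt [ 0.004  0.003 -1.   ]
```

Call:
play_rows:
  increments:
    - [[0,0,0.2,0],[0,0,0.4,0],[0,0,0.4,0]]

```text
t: 22.0
tool_pos: [0.5201, -0.257, 0.1422]
orientation: [-2.081, -2.351, -0.008]
force: [0.4, -0.1, -0.6]
opening: 0.042
```

Call:
play_rows:
  increments:
    - [[0,0,0,0],[0,0,0,0],[0,0,0,0]]
  jaw: 5.8

```text
t: 22.3
tool_pos: [0.5203, -0.2571, 0.1424]
orientation: [-2.081, -2.351, -0.008]
force: [-0.5, 0.2, 0.9]
opening: 0.0567
```

Call:
play_rows:
  increments:
    - [[0,0,-2,0],[0,0,-5,0],[0,0,-9,0],[0,0,-13,0],[0,0,-17,0]]

```text
t: 22.8
tool_pos: [0.5197, -0.2578, 0.3141]
orientation: [-2.082, -2.351, -0.008]
force: [0.1, -0.4, -0.0]
opening: 0.0582
```

```bash
python3 -c "
from h import *
go([.5355,.294,.30],1.288)
snap('side','s18'); crop('s18',200,90,310,210,5,'s18c')"
```

```text
row [54.58  8.24  1.68] 0.404 | dist 55.2 yaw 1.692 pos [ 0.5197 -0.2578  0.3141] t 22.8 F [ 0.1 -0.4 -0. ] op 0.0582 q6 -2.24 tilt [ 0.004  0.003 -1.   ]
```

View pics/s18c.png

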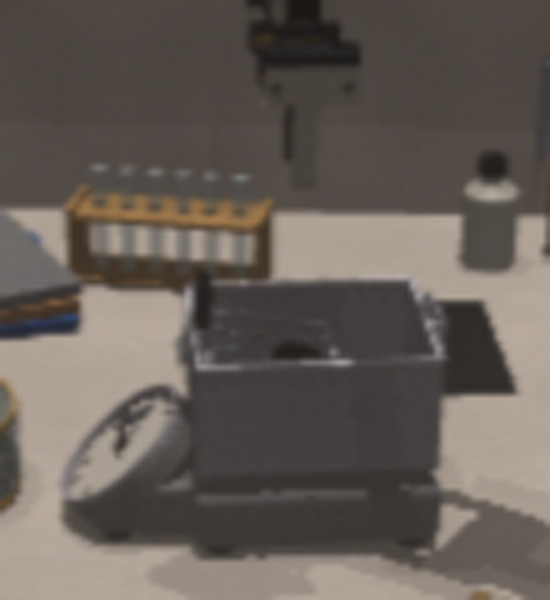

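Puck 2 is in the basket (black at 300,350 of the crop). Move toward the tray and read the dial.

Call:
play_rows:
  increments:
    - [[5,0.8,0.3,0],[10,1.5,0.6,0.1],[15,2.3,1,0.2],[20,3,1.3,0.3],[25,3.8,1.7,0.4]]
  jaw: 7

```text
t: 23.35
tool_pos: [0.5289, -0.0073, 0.3059]
orientation: [2.506, 1.881, 0.014]
force: [1.6, -0.9, 0.2]
opening: 0.0701
```

```bash
python3 -c "
from h import *
go([.5355,.294,.25],1.288)
snap('top','t18'); crop('t18',285,165,345,240,8,'t18d')
dial('t18','d18',dxy=(.0017,-.0018))"
```

```text
row [29.1  -7.85  5.57] -0.0 | dist 30.7 yaw 1.288 pos [ 0.5289 -0.0073  0.3059] t 23.35 F [ 1.6 -0.9  0.2] op 0.0701 q6 -1.4 tilt [ 0.003  0.012 -1.   ]
grid starts -20g; red tick each 20 g
(15, 28) [162, 163, 163, 162, 163, 163, 164, 164, 162, 159, 155, 150, 143, 135, 130, 130, 134, 140, 145, 147, 147, 145, 144, 145, 149, 155, 158, 160, 162, 163, 164, 165, 164, 163, 163, 165, 165, 165, 165, 165, 165, 165, 164, 164, 163, 162, 162, 161, 161, 161, 161]
(30, 45) [164, 164, 164, 161, 160, 163, 165, 166, 165, 164, 163, 157, 144, 126, 106, 93, 92, 94, 97, 97, 97, 101, 113, 131, 152, 163, 166, 165, 163, 165, 166, 164, 165, 166, 166, 166, 164, 166, 165, 164, 166, 165, 164, 163, 162, 163, 165, 166, 166, 166, 164]
(48, 58) [147, 153, 152, 135, 136, 145, 150, 149, 149, 152, 154, 144, 134, 130, 132, 136, 139, 143, 147, 148, 143, 140, 142, 145, 146, 148, 145, 140, 138, 140, 142, 148, 153, 153, 150, 149, 142, 145, 150, 150, 151, 155, 152, 145, 141, 146, 152, 152, 153, 154, 152]
```

View pics/t18d.png

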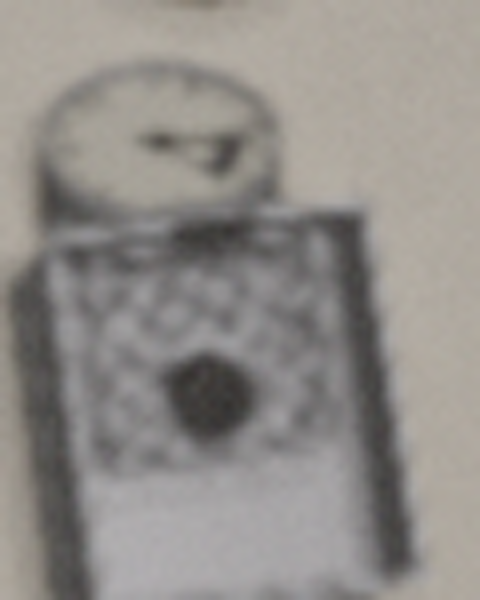

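View pics/d18.png

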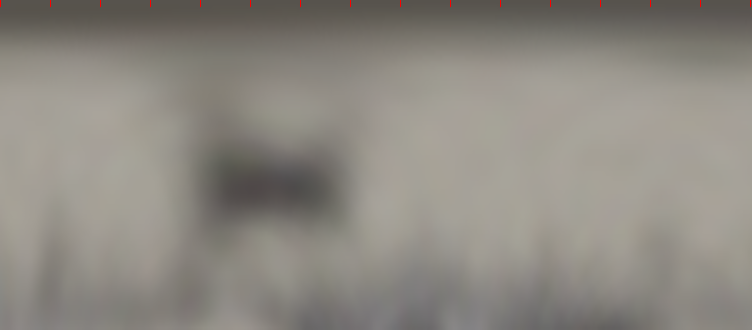

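```bash
cat > diff.py <<'E'
from h import *
def prof(f,dxy=(.0017,-.0018),t=.122):
    im=cv2.imread('pics/%s.png'%f).astype(np.float32).max(2)
    g=np.arange(-20,200,1.0); rho=np.arange(0,62,1.0)/1000
    s,c=np.sin(np.deg2rad(50)),np.cos(np.deg2rad(50))
    G,Q=np.meshgrid(np.deg2rad(210+g),rho); y=Q*np.sin(G); h=Q*np.cos(G); x=.158-s*h; z=.062+c*h
    o=np.array([.5075+dxy[0],-.261+dxy[1]])
    P=np.stack([o[0]+x*np.cos(t)-y*np.sin(t),o[1]+x*np.sin(t)+y*np.cos(t),z],-1).reshape(-1,3)
    uv=proj('top',P).reshape(G.shape+(2,)).astype(np.float32)
    return g,cv2.remap(im,uv[...,0],uv[...,1],cv2.INTER_LINEAR)
g,a=prof('t9');_,b=prof('t13');_,c=prof('t18')
for nm,d in(('t18 vs t9',a-c),('t18 vs t13',b-c),('t13 vs t9',a-b),('t9 vs t13',b-a),('t13 vs18',c-b)):
    for r in((15,25),(25,35),(35,45),(42,52)):
        p=np.clip(d[r[0]:r[1]].mean(0),0,None); i=p.argmax(); w=slice(max(0,i-12),i+13); q=np.clip(p[w]-p.max()*.3,0,None)
        print(nm,r,'peak',g[i],round(p.max(),1),'cent',round((q*g[w]).sum()/q.sum(),1))
# sector pure: average max of a,b
e=np.maximum(np.maximum(a,b),c) 
for r in((30,38),(34,42),(38,45)):
    p=(a if 0 else e)[r[0]:r[1]].mean(0); hi=np.median(p[110+20:]); lo=p[90:120].mean(); h=(hi+lo)/2
    idx=np.nonzero(p<h)[0]; idx=idx[(idx>60)&(idx<160)]; print('sector',r,g[idx[0]],g[idx[-1]],lo,hi)
E
python3 diff.py
```

```text
t18 vs t9 (15, 25) peak 65.0 14.1 cent 65.4
t18 vs t9 (25, 35) peak 68.0 13.1 cent 69.2
t18 vs t9 (35, 45) peak 68.0 9.9 cent 69.9
t18 vs t9 (42, 52) peak 69.0 15.6 cent 69.4
t18 vs t13 (15, 25) peak 66.0 11.2 cent 69.0
t18 vs t13 (25, 35) peak 67.0 15.2 cent 68.5
t18 vs t13 (35, 45) peak 68.0 10.5 cent 70.8
t18 vs t13 (42, 52) peak 69.0 16.0 cent 70.2
t13 vs t9 (15, 25) peak 29.0 35.2 cent 29.7
t13 vs t9 (25, 35) peak 27.0 38.6 cent 27.5
t13 vs t9 (35, 45) peak 27.0 33.2 cent 27.3
t13 vs t9 (42, 52) peak 27.0 28.6 cent 26.8
t9 vs t13 (15, 25) peak -4.0 23.1 cent -5.9
t9 vs t13 (25, 35) peak -5.0 28.9 cent -4.2
t9 vs t13 (35, 45) peak -3.0 25.7 cent -2.8
t9 vs t13 (42, 52) peak -1.0 15.6 cent -2.6
t13 vs18 (15, 25) peak 26.0 37.7 cent 26.2
t13 vs18 (25, 35) peak 26.0 37.9 cent 26.2
t13 vs18 (35, 45) peak 27.0 31.1 cent 27.3
t13 vs18 (42, 52) peak 27.0 26.6 cent 27.0
sector (30, 38) 58.0 117.0 102.45812 167.55817
sector (34, 42) 58.0 116.0 94.59936 167.16956
sector (38, 45) 57.0 117.0 105.21502 166.0173
```

```bash
python3 -c "
from h import *
A=np.mean([read_camera('top')[0].astype(float) for _ in range(10)],0); cv2.imwrite('pics/avg.png',A.astype(np.uint8))
crop('avg',290,168,325,198,20,'avgc')
d=camera_params('top')
im=cv2.imread('pics/avgc.png')
s50,c50=np.sin(np.deg2rad(50)),np.cos(np.deg2rad(50))
def pt(g,r):
    ph=np.deg2rad(210+g); y=r*np.sin(ph);h=r*np.cos(ph); p=np.array(pan(.158-s50*h,y))+[.0017,-.0018]
    u=(proj('top',[*p,.062+c50*h])[0]-[290,168]+.5)*20; return tuple(int(v) for v in u)
for g,c in((0,(0,255,0)),(50,(0,255,0)),(100,(0,255,0)),(60,(0,0,255)),(115,(0,0,255)),(69,(255,0,0))):
    cv2.line(im,pt(g,.046),pt(g,.066),c,1)
cv2.imwrite('pics/avgd.png',im)
print(read_state()['t'])
"
sed -i "s/prof('t18')/prof('avg')/" diff.py; python3 diff.py | head -8
```

```text
23.9
t18 vs t9 (15, 25) peak 65.0 13.5 cent 65.4
t18 vs t9 (25, 35) peak 67.0 12.6 cent 68.1
t18 vs t9 (35, 45) peak 68.0 11.9 cent 69.6
t18 vs t9 (42, 52) peak 69.0 17.3 cent 69.0
t18 vs t13 (15, 25) peak 66.0 10.6 cent 69.0
t18 vs t13 (25, 35) peak 67.0 14.7 cent 68.2
t18 vs t13 (35, 45) peak 68.0 12.6 cent 70.5
t18 vs t13 (42, 52) peak 69.0 17.6 cent 69.6
```

View pics/avgd.png

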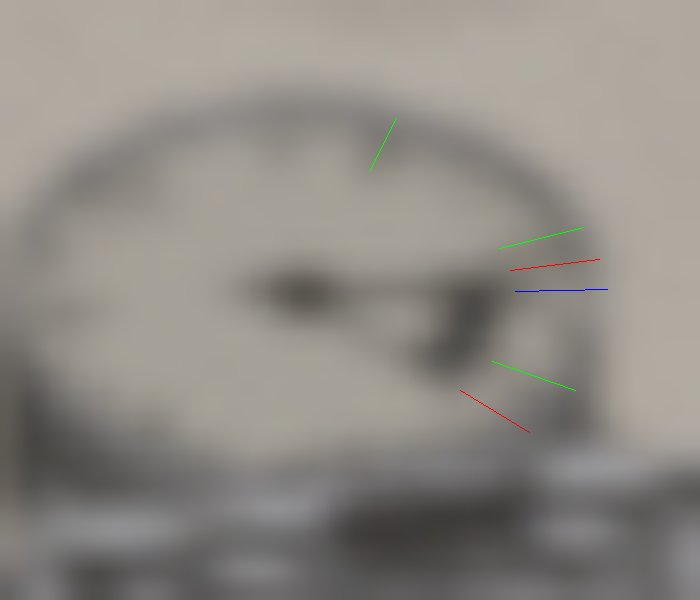

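```bash
cat >> diff.py <<'E'
print('----')
for r in((8,14),(14,20),(20,27),(27,31),(46,50),(49,53),(53,58)):
    for nm,x in(('t9',a),('avg',c)):
        p=x[r[0]:r[1]].mean(0); print(r,nm,[int(v) for v in p[60:150:3]])
print([int(v) for v in g[60:150:3]])
E
python3 diff.py | sed -n '/----/,$p'; python3 -c "
from h import *
snap('side','s19'); crop('s19',205,160,245,195,16,'s19c')"
```

```text
----
(8, 14) t9 [133, 133, 133, 133, 132, 131, 131, 131, 132, 132, 133, 133, 133, 134, 134, 134, 134, 133, 133, 133, 133, 133, 133, 133, 133, 133, 134, 134, 134, 135]
(8, 14) avg [131, 130, 129, 127, 126, 124, 123, 122, 123, 124, 124, 125, 125, 126, 126, 126, 126, 126, 126, 127, 127, 127, 127, 128, 129, 129, 130, 131, 132, 133]
(14, 20) t9 [152, 152, 151, 150, 148, 147, 146, 144, 143, 144, 145, 147, 148, 148, 149, 150, 150, 149, 149, 148, 147, 147, 146, 146, 146, 147, 147, 148, 149, 150]
(14, 20) avg [149, 147, 145, 143, 140, 138, 136, 133, 132, 133, 134, 136, 137, 139, 140, 141, 142, 142, 142, 142, 142, 142, 143, 143, 143, 144, 144, 145, 146, 147]
(20, 27) t9 [161, 160, 159, 157, 155, 153, 150, 147, 144, 143, 144, 146, 147, 149, 150, 150, 150, 149, 148, 148, 148, 147, 147, 147, 147, 148, 149, 150, 152, 154]
(20, 27) avg [156, 154, 152, 149, 146, 142, 138, 134, 130, 129, 131, 133, 136, 138, 141, 142, 143, 143, 144, 145, 145, 145, 145, 144, 145, 145, 146, 148, 150, 152]
(27, 31) t9 [163, 161, 158, 155, 152, 147, 143, 137, 132, 127, 128, 128, 129, 130, 131, 130, 130, 130, 130, 129, 129
[... 622 characters left out ...]
49, 150, 151, 152, 150, 147, 145, 142, 142, 144, 146, 147, 150, 152, 152, 153]
(49, 53) avg [152, 151, 147, 142, 137, 133, 131, 129, 129, 130, 131, 135, 138, 141, 145, 149, 149, 150, 147, 144, 142, 139, 140, 143, 143, 144, 146, 148, 148, 149]
(53, 58) t9 [146, 143, 141, 137, 133, 132, 134, 137, 141, 145, 148, 148, 148, 147, 146, 146, 147, 147, 147, 146, 143, 138, 137, 138, 140, 143, 143, 142, 142, 143]
(53, 58) avg [144, 142, 140, 135, 131, 128, 129, 130, 133, 136, 139, 140, 141, 141, 142, 143, 144, 146, 145, 143, 140, 136, 135, 136, 137, 140, 140, 139, 139, 139]
[40, 43, 46, 49, 52, 55, 58, 61, 64, 67, 70, 73, 76, 79, 82, 85, 88, 91, 94, 97, 100, 103, 106, 109, 112, 115, 118, 121, 124, 127]
```

View pics/s19c.png

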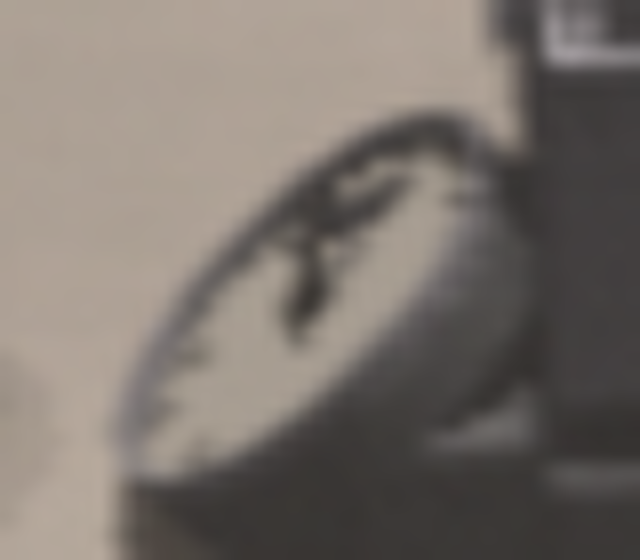

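```bash
python3 -c "
from h import *
im=cv2.imread('pics/s19.png')[160:195,205:245]; im=cv2.resize(im,None,fx=18,fy=16,interpolation=cv2.INTER_NEAREST)
im0=cv2.imread('pics/s8.png')[160:195,205:245]; im0=cv2.resize(im0,None,fx=18,fy=16,interpolation=cv2.INTER_NEAREST)
s50,c50=np.sin(np.deg2rad(50)),np.cos(np.deg2rad(50))
def pt(g,r):
    ph=np.deg2rad(210+g); y=r*np.sin(ph);h=r*np.cos(ph); p=np.array(pan(.158-s50*h,y))+[.0017,-.0018]
    u=(proj('side',[*p,.062+c50*h])[0]-[205,160]+.5)*[18,16]; return tuple(int(v) for v in u)
for g,c in((0,(0,255,0)),(150,(0,255,0)),(60,(0,0,255)),(115,(0,0,255)),(69,(255,0,0))):
    cv2.line(im,pt(g,.046),pt(g,.066),c,1)
    cv2.line(im0,pt(g,.046),pt(g,.066),c,1)
cv2.circle(im,pt(0,0),4,(0,255,255),1);cv2.circle(im0,pt(0,0),4,(0,255,255),1)
cv2.imwrite('pics/s19d.png',im);cv2.imwrite('pics/s8d.png',im0)"
```

```text
(no output)
```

View pics/s19d.png

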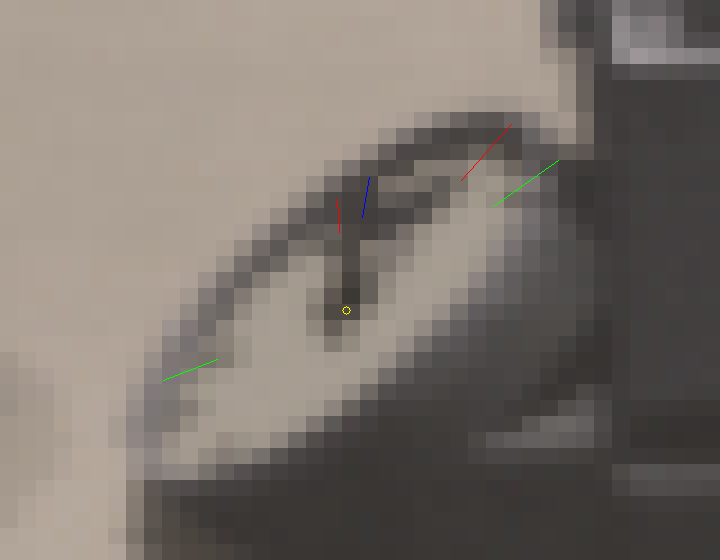

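View pics/s8d.png

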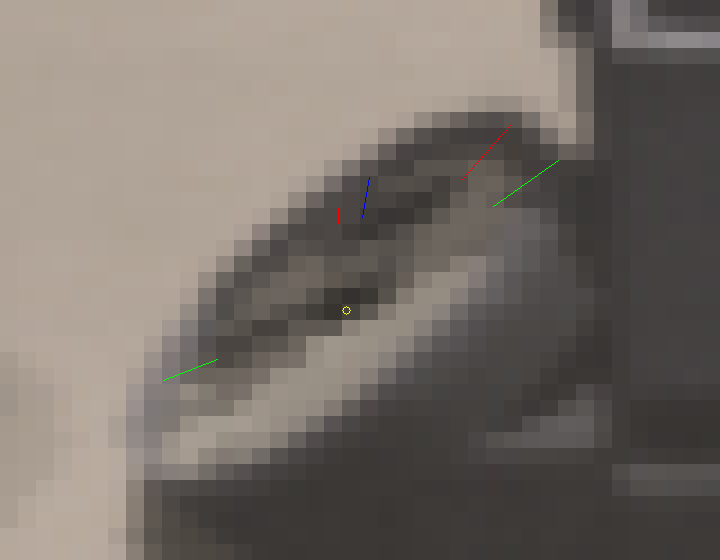

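```bash
python3 -c "
from h import *
im=cv2.imread('pics/avg.png'); d=np.load('pics/t18.npy')
crop('avg',120,110,420,270,2.6,'avgw')
im=cv2.imread('pics/s19.png').max(2)
m=np.zeros(im.shape,np.uint8); m[245:295,210:285]=im[245:295,210:285]<75
n,l,s,c=cv2.connectedComponentsWithStats(m)
for i in range(1,n):
    if s[i,4]>10: print('side',s[i],plane('side',c[i],.017)[0].round(4))
s=read_state(); print(s['t'],s['force'],s['tool_pos'])"
```

```text
side [245 265  11  12 118] [0.5353 0.2956 0.017 ]
side [221 269  13  13 131] [0.607  0.3204 0.017 ]
side [257 276  13  13 133] [0.4932 0.3494 0.017 ]
23.95 [ 0.93449549  1.14815316 -0.51408683] [ 0.52923653 -0.01015851  0.30575975]
```

View pics/avgw.png

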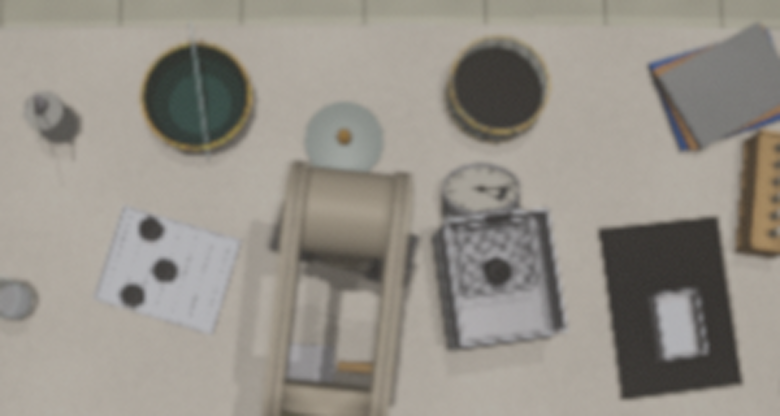

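View pics/s19.png

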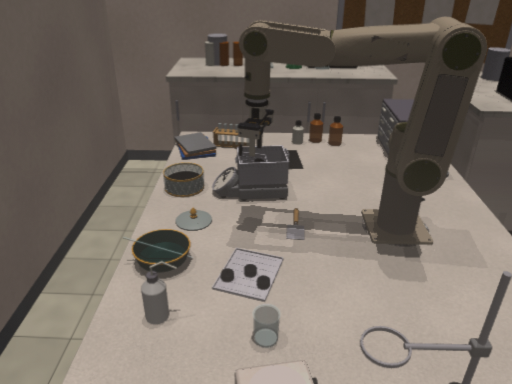

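The three spare briquettes are at their original spots in the tray. Two lie stacked in the basket, the bystanders haven't moved, and the arm hangs free. I'm handing the job in.

```bash
python3 -c "
from h import *
print(close_job()); print(read_state()['t'])"
```

```text
the job is handed in; nothing more can be done
None
the job is handed in; nothing more can be done
```

I hung the basket by its hook on the pan's dial-side wall, let go, and put two briquettes in it, one on top of the other. The job was handed in at about 24 s, with no verdict reported.

**Needle:**
- It read about 0 g with the empty basket and about 28–30 g with one briquette.
- It reads about 67–69 g with both briquettes, against a sector I measured at about 60–115 g.
- That is inside, but only about 7–9 g above the lower limit. I did not add a third because the needle was already resting in the sector and a heavy briquette could have come close to the upper limit.
- My readings from different parts of the dial face differed by a few grams. The side view was coarser and put the needle at about 66–68 g.

**Other checks:** The three spare briquettes are where they started in the tray (same positions within 1 mm). The bystanders looked unmoved in the pictures, judged by eye, and the arm was clear of everything.

**One slip on the way:** I first tried to put the second briquette too close to the hook, and it touched the basket's grip with about 7 N. I backed off and the basket stayed hung. The briquette then looked tilted in the fingers, so I lowered it onto the first one, where it came to rest in a neat stack.

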